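# Tip the fish fobs into the key box

## Task

The key box has to take the wooden fish fobs, but the big ceramic door knob on top of it blocks its sliding cover: with the cover still shut, lift the knob away and stand it upright in the middle of the round cork mat, then slide the cover fully back. Gather every fish fob lying on the sill into the scoop tray beside those already in it, lift the tray with all of them together, tip it over the open box so that they all end up inside, and put the tray back down flat about where it stood. Last, slide the cover fully shut; do not topple the knob or shift the other things on the sill.

Things in the scene. Friction and masses are not known exactly. Their poses are not given: they have to be found in the camera images.
- keybox: fixed chromed key box, 365 mm long (x), 200 wide (y), 90 tall. Front part (x -90 to +85 mm): open-topped bin, inside 170 x 190 mm, walls 5, floor 6 mm thick. Rear part (x +85 to +275): closed, flat top at 90 mm, over which the cover slides. Origin: under the centre of the bin, on the sill. x points to the rear part (away from the robot, yaw within 0.2 rad), y to its left; place varies
- mouth (a point): centre of the bin's mouth, 90 mm above the sill, on the key box
- cover (a joint): sliding cover of the bin, a steel plate 180 x 196 x 8 mm with its underside 92 mm above the sill; 0 = fully shut, 0.16 m = fully back (towards the key box's +x; the bin is then open from x -90 to +70 mm). It slides with about 2 N of friction and stays where it is left; a fob poking above the rim jams it
- cover_grip (a point): top centre of the cover's upright dark wooden grip bar, 134 mm above the sill; the bar is 16 mm thick along the key box's x, 90 mm long along y, and stands 34 mm above the plate; it moves with the cover
- doorknob: loose white ceramic door knob standing on the flat rear top of the key box, just behind the shut cover, round about its z axis: foot 62 mm wide, neck 30 mm, head 62 mm wide (straight sided from 42 to 56 mm above the foot), 72 mm tall, 0.3 kg. Origin: centre of the underside of its foot
- mat: fixed round cork mat, 100 mm across, 4 mm thick, flat on the sill. Origin: centre of its underside
- tray: loose scoop tray of slippery sheet aluminium with a wooden back, 190 mm long (x -85 to +105), 130 wide (y), 0.35 kg. The open +x pouring end points to the robot's left (yaw 1.57 +-0.2 at first). Floor 5 mm thick, flat for x -69 to +65, then a ramp up to the lip; side walls 40 high, 4 thick. Origin: on its underside, 85 mm ahead of the back's outer face. Fobs slide off when it is tipped 45 degrees
- tray_grip (a point): top centre of the tray's wooden back (tray x -77 mm), 95 mm above the tray's underside. The back is 16 mm thick (tray x), 130 mm wide (y), 95 mm tall and serves as the handle: pinch it from above
- tray_lip (a point): middle of the tray's open pouring lip, at x +105 mm, 16 mm above its underside
- fob1: chunky wooden key fob shaped like a fish, 78 mm long (x: round head at +38, tail fin at -40 mm), 34 mm wide (y), 22 mm thick (z), 40 g. Origin: middle of its underside as it lies. It lies in the tray at the start
- fob2: chunky wooden key fob shaped like a fish, 78 mm long (x: round head at +38, tail fin at -40 mm), 34 mm wide (y), 22 mm thick (z), 40 g. Origin: middle of its underside as it lies. It lies in the tray at the start
- fob3: chunky wooden key fob shaped like a fish, 78 mm long (x: round head at +38, tail fin at -40 mm), 34 mm wide (y), 22 mm thick (z), 40 g. Origin: middle of its underside as it lies. It lies on the sill left of the key box at the start, if present; 2 to 4 of fob3 to fob6 are there
- fob4: chunky wooden key fob shaped like a fish, 78 mm long (x: round head at +38, tail fin at -40 mm), 34 mm wide (y), 22 mm thick (z), 40 g. Origin: middle of its underside as it lies. It lies on the sill left of the key box at the start, if present; 2 to 4 of fob3 to fob6 are there
- fob5: chunky wooden key fob shaped like a fish, 78 mm long (x: round head at +38, tail fin at -40 mm), 34 mm wide (y), 22 mm thick (z), 40 g. Origin: middle of its underside as it lies. It lies on the sill left of the key box at the start, if present; 2 to 4 of fob3 to fob6 are there
- fob6: chunky wooden key fob shaped like a fish, 78 mm long (x: round head at +38, tail fin at -40 mm), 34 mm wide (y), 22 mm thick (z), 40 g. Origin: middle of its underside as it lies. It lies on the sill left of the key box at the start, if present; 2 to 4 of fob3 to fob6 are there
- bulb: leave alone: clear spare bulb, glass end up, 60 mm wide and 108 mm tall, standing in a small dark wooden ring, at the back left; origin at its underside
- oil: leave alone: amber glass bottle, 48 mm wide, 130 mm tall, on the right; origin at its underside
- tin: leave alone: dark metal tin, 80 mm wide, 70 mm tall, at the back right; origin at its underside
Not all that is in view belongs to the job. Leave any pink, turquoise or yellow look-alike of the fob1 alone.

How it is judged:
By the outcome, as a careful person would: the job done as asked, in the order asked, and still so for the second after the job is handed in, with the robot touching nothing.
Of fob3, fob4, fob5, fob6 only 2 to 4 are there at a start; the rules pass over those that are not, and their reading is None.
At some moment in a run one of fob3, fob4, fob5, fob6 may be knocked a few centimetres aside while the robot is not near it.
It also fails if it takes over 210 s, if anything falls off the work surface, if the arm or the gripper's body presses on something with over 40 N, if the wrist force passes 120 N, or if a joint passes its speed limit or range.

## Robot

A 6-joint arm with a two-finger parallel gripper is mounted at the origin on the work surface. World frame = base frame: x ahead of the robot, y to its left, z up, the work surface at z = 0. Lengths are in mm, angles in rad, forces in N, time in s.
With the tool pointing down it reaches from about 275 to 825 mm from the base axis. Payload 5.2 kg.
Tool frame: the origin (TCP) lies on the centre line of the jaws, within the pads' length; the fingertips stand 22 mm ahead of it and the grasp point (between the pads) lies 3 mm ahead of it; z points along the fingers, y is the line along which they close (so a half turn about z gives the same grasp; the last joint's range is limited). The gripper opens to 93 mm and grips with 3 to 60 N. Pads are 15 mm wide; open, the fingers measure 128 mm over their backs; the gripper's body (75 mm by 188 mm) begins 65 mm behind the grasp point.
Start: joints at [1.107, 0.259, 1.535, -0, 1.348, -0.203], TCP at [141.797, 531.412, 240.653] pointing down, gripper open.
Joint ranges: [-3.14, 3.14], [-0.91, 2.08], [0.19, 2.58], [-1.22, 4.36], [0.22, 2.71], [-3.12, 3.12]. Speed limits (rad/s): [2.57, 2.57, 3.14, 3.14, 3.14, 3.14].

## Interface

Orientations are given as a 3x3 rotation matrix whose columns are the frame's x, y, z axes.
In Python, from cell import read_state, get_image, camera_params, job_done gives the robot as it stands.
- The arm moves only by the shell command python3 -m crank 'ROWS'. ROWS is JSON, a list of rows, each an object of numbers: "tx", "ty", "tz": the shift along the tool's x, y, z scaled (see below); "ax", "ay", "az": the turn, a rotation vector about the tool's x, y, z scaled (see below); "gripper": the opening, from 0 (shut) to 1 (fully open). A call has exactly 5 rows; each row shifts and turns the commanded pose from where the row before left it, along the tool's axes as they then stand; what a row does not reach is not made up. The controller multiplies each number of a shift by 1 m and each number of a turn by 180 degrees. A row lasts 1/10 s, in which the tool goes at most 50 mm and 8.59 degrees, less where a joint would pass 70% of its speed; a pose out of reach is approached as far as the arm can. A call with a number of a shift or a turn outside -1 to 1 is refused whole. A call with a gripper value outside its range is refused whole. The fingers move at their own pace and stop on an object; the grip force is fixed at half the most. Time passes only in rows, so rows that do not move let the fingers close, or fill a call up. It gives the time, the measured TCP pose, the force, the opening and the grip force at its end, in the units of the state.
- read_state(): the state, without advancing time (a new reading comes with each control period).
- get_image(name): name is "scene" or "top"; returns (picture, depth): 420x560x3 uint8, red, green, blue; 420x560 float32, mm along the optical axis (not along the pixel's ray), 0 where there is no reading.
- camera_params(name): a dict with "K" (3x3 intrinsics, pixels), "D" ([k1, k2, p1, p2, k3] as OpenCV has them; the pictures are not rectified), "eye" and "attitude" of the camera in the world. Camera axes: x right, y down, z forward; pixel columns grow to the right and rows downward; lengths in mm; the calibration is good to about 2 mm. A picture is of the moment at which its call begins. camera_params takes no time and is no camera call.
- job_done(): hands the job in; it is judged then, once.
The state is a dict: "t": time; "qpos": joint angles; "joint_velocities": joint speeds; "joint_torque": joint torques, N m; "ee_pos": TCP position; "ee_rot": TCP orientation; "ft_force": force on the tool from outside, world axes, zero at the start; "wrist_torque": the same for the moment, N m; "width": finger opening in mm; "gripper_force": force on a finger pad.
Only numpy, scipy, OpenCV 4.12 (cv2) and the standard library are available. Lean on these libraries where they do the work, as an engineer would, in place of code of your own. Each camera call takes 0.05 s, during which the arm holds its last target. There are 200 camera calls.

## Working session

There is one attempt and no reset: what is moved stays moved. The work goes in short steps, Python scripts to look and compute and a shell command to move; the robot and the scene stay as the last step left them, time stands still between calls to the robot, and variables do not carry over. Pictures are saved under pics/ and viewed, at most 14 in all, crops included, and the job is handed in when it is done.

```bash
ls; mkdir -p pics; python3 - <<'E'
from cell import *
import cv2,numpy as np
s=read_state();print({k:np.round(v,3).tolist() for k,v in s.items()})
for n in("scene","top"):
    p,d=get_image(n);cv2.imwrite(f"pics/{n}0.png",p[:,:,::-1]);np.save(f"pics/{n}0.npy",d);print(n,camera_params(n))
E
```

```text
pics
{'t': 0.0, 'qpos': [1.107, 0.259, 1.536, -0.0, 1.348, -0.203], 'joint_velocities': [0.0, 0.001, -0.0, -0.002, -0.001, 0.001], 'joint_torque': [-0.002, -43.732, -28.4, 0.072, 0.042, -0.0], 'ee_pos': [141.567, 530.932, 239.837], 'ee_rot': [[-0.966, 0.258, -0.001], [0.258, 0.966, -0.002], [0.0, -0.002, -1.0]], 'ft_force': [-0.186, -0.484, 0.18], 'wrist_torque': [0.001, -0.029, -0.021], 'gripper_force': 0.0, 'width': 93.154}
scene {'K': array([[481.35483776,   0.        , 274.12710105],
       [  0.        , 481.35483776, 217.05350931],
       [  0.        ,   0.        ,   1.        ]]), 'D': array([0.01389002, 0.        , 0.        , 0.        , 0.        ]), 'eye': array([1553.12557633, -690.60732556, 1190.27980085]), 'attitude': array([[ 0.55490477,  0.55352571, -0.62103943],
       [ 0.83181213, -0.38084338,  0.40379065],
       [-0.01301025, -0.7406535 , -0.67176122]])}
top {'K': array([[378.97743391,   0.        , 282.16746518],
       [  0.        , 378.97743391, 211.83101086],
       [  0.        ,   0.        ,   1.        ]]), 'D': array([0.01399667, 0.        , 0.        , 0.        , 0.        ]), 'eye': array([ 483.54851484,  -51.68869036, 1143.08138002]), 'attitude': array([[-0.01530631, -0.99662896,  0.08060045],
       [-0.99983861,  0.01601415,  0.00814296],
       [-0.00940625, -0.0804628 , -0.99671323]])}
```

View pics/top0.png

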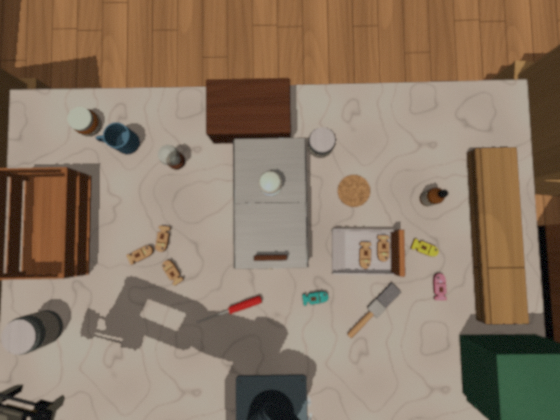

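View pics/scene0.png

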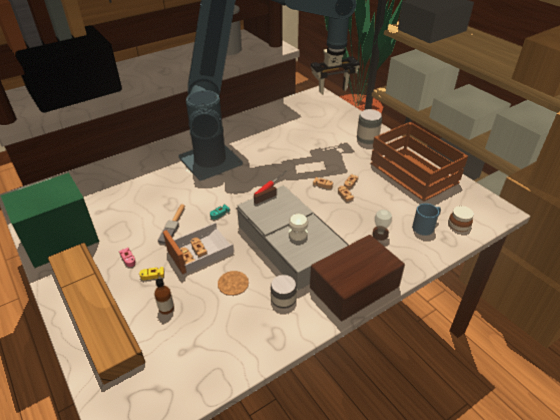

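Top view: the knob is at (270,181) and the key box spans (234-308, 138-268), with its grip at (270,257). The mat is at (354,190), and the tray is around (368,250) with its back at (398,252). Candidates for fobs:
- **Wooden, on the sill:** (163,237), (140,254), (172,272).
- **Wooden, in the tray:** (365,253), (383,247).
- **Decoys:** yellow (424,247), pink (440,287), turquoise (316,297).
- **Also red:** the tool at (245,303).

I choose the three wooden ones on the left and check them in a crop.

```bash
cat > h.py <<'E'
from cell import *
import cv2,numpy as np
def cloud(n="top",save=None):
    p,d=get_image(n);c=camera_params(n)
    h,w=d.shape;u,v=np.meshgrid(np.arange(w),np.arange(h))
    q=cv2.undistortPoints(np.stack([u,v],-1).reshape(-1,1,2).astype(float),c["K"],c["D"]).reshape(h,w,2)
    P=np.dstack([q*d[...,None],d])@c["attitude"].T+c["eye"];P[d==0]=np.nan
    if save: cv2.imwrite(f"pics/{save}.png",p[:,:,::-1])
    return p,P
def rect(m,P):
    x=P[m][:,:2].astype(np.float32);r=cv2.minAreaRect(x);return np.round(r[0],1),np.round(r[1],1),round(r[2],1),len(x)
def box(m,u0,u1,v0,v1):
    o=np.zeros_like(m);o[v0:v1,u0:u1]=m[v0:v1,u0:u1];return o
def fobs(p,P,b,z0=8,z1=40):
    hsv=cv2.cvtColor(p,cv2.COLOR_RGB2HSV)
    m=box((P[...,2]>z0)&(P[...,2]<z1)&(hsv[...,1]>70)&(hsv[...,0]<22),*b)
    n,l,s,c=cv2.connectedComponentsWithStats(m.astype(np.uint8),connectivity=4)
    for i in range(1,n):
        if s[i,4]<40: continue
        x=P[l==i];mu=x.mean(0);C=np.linalg.eigh(np.cov(x[:,:2].T));a=C[1][:,1]
        t=(x[:,:2]-mu[:2])@a; sk=(t**3).mean()/t.std()**3
        print("fob px",c[i].round(),"mean",mu.round(1),"yaw axis deg",round(np.degrees(np.arctan2(a[1],a[0])),1),"len",t.min().round(),t.max().round(),"skew",round(sk,2),"rect",rect(l==i,P),"z",np.percentile(x[:,2],[5,95]).round(),s[i,4])
E
python3 - <<'E'
from h import *
p,P=cloud("top");z=P[...,2]
print("sill z",np.nanmedian(z[330:360,380:460]), np.nanmedian(z[180:210,190:220]))
print("kb",rect(box((z>80)&(z<108),225,315,120,290),P))
for lo,hi in((86,94),(96,104)): print(lo,rect(box((z>lo)&(z<hi),236,306,140,266),P))
print("grip",rect(box((z>125)&(z<140),240,300,240,275),P))
print("knob",rect(box((z>150)&(z<170),250,300,160,200),P))
hsv=cv2.cvtColor(p,cv2.COLOR_RGB2HSV)
print("mat",rect(box((hsv[...,1]>90)&(z<15),330,380,165,215),P))
print("trayback",rect(box((z>85)&(z<105),380,420,220,290),P))
print("walls",rect(box((z>32)&(z<105),325,412,215,290),P), np.nanmedian(box(z,345,355,235,265)[235:265,345:355]))
fobs(p,P,(115,195,215,295));print("tray");fobs(p,P,(335,392,232,270),14,45)
a=cv2.resize(p[215:295,115:195],(400,400),interpolation=2);b=cv2.resize(p[215:285,325:405],(457,400),interpolation=2)[:, :400]
cv2.imwrite("pics/crop1.png",np.hstack([a,b])[:,:,::-1])
E
```

```text
sill z 0.5021936135850638 -0.25031054197722824
kb (array([621.9,   1.4]), array([412.5, 230.3]), 0.1, 9331)
86 (array([661.7, -11.3]), array([195.6, 225.3]), 89.1, 3733)
96 (array([568.5, -10.8]), array([191.2, 291.8]), 89.1, 4089)
grip (array([445.6, -10.6]), array([87.6, 15.9]), 89.4, 211)
knob (array([645. , -12.2]), array([55.7, 55.7]), 23.1, 371)
mat (array([ 637.7, -258.7]), array([94.5, 95.1]), 64.4, 796)
trayback (array([ 451.7, -368.4]), array([ 15.6, 128.5]), 87.9, 314)
walls (array([ 454.5, -282.2]), array([189.3, 130.1]), 88.4, 752) 5.461892001827664
fob px [162. 238.] mean [501.9 313.5  20.5] yaw axis deg 168.8 len -39.0 38.0 skew -0.06 rect (array([502. , 314.5]), array([34.6, 76.6]), 81.2, 298) z [14. 25.] 298
fob px [140. 254.] mean [457.3 379.7  20.3] yaw axis deg 116.2 len -37.0 39.0 skew 0.08 rect (array([457.3, 380.5]), array([32. , 76.3]), 24.9, 278) z [14. 25.] 278
fob px [172. 272.] mean [403.6 284.7  20.6] yaw axis deg -146.9 len -39.0 38.0 skew 0.06 rect (array([403.6, 285.5]), array([76.6, 37. ]), 30.5, 305) z [15. 25.] 305
tray
fob px [383. 247.] mean [ 464.6 -335.3   26.3] yaw axis deg 178.0 len -37.0 39.0 skew -0.06 rect (array([ 463.4, -337. ]), array([35.3, 76.2]), 86.7, 291) z [20. 31.] 291
fob px [365. 254.] mean [ 445.2 -281.4   26.6] yaw axis deg 175.5 len -37.0 37.0 skew -0.07 rect (array([ 444.9, -281.9]), array([31.2, 73.5]), 87.9, 271) z [20. 31.] 271
```

View pics/crop1.png

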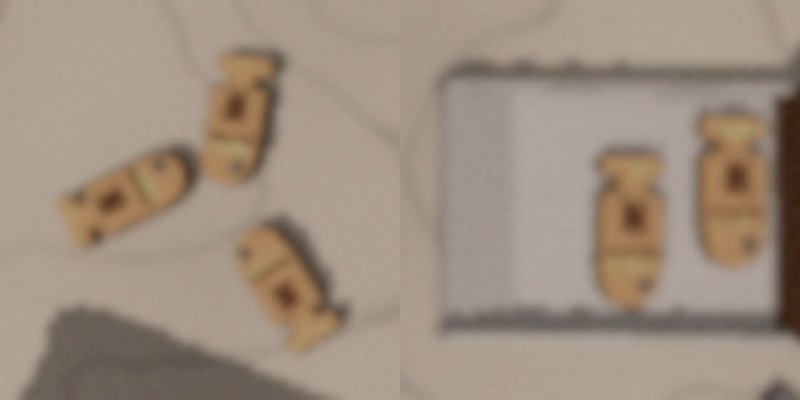

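The crop shows three wooden fobs on the left sill and two in the tray, all plain wood and none of them decoys. I'll do the knob first.

```bash
cat >> h.py <<'E'
from scipy.spatial.transform import Rotation as R
def Rd(deg,tilt=0):
    "tool down, tool y at world angle deg; tilt about world x"
    a=np.radians(deg);y=np.array([np.cos(a),np.sin(a),0]);z=np.array([0,0,-1.]);M=np.stack([np.cross(y,z),y,z],1)
    return R.from_euler('x',tilt,degrees=True).as_matrix()@M
def rel(tgt,Rt):
    s=read_state();M=np.array(s["ee_rot"]);w=R.from_matrix(M.T@Rt).as_rotvec()/np.pi
    print("turn",w.round(4),"shift(after turn)",(Rt.T@(np.array(tgt)-s["ee_pos"])/1000).round(4),"rows>=",round(np.linalg.norm(np.array(tgt)-s["ee_pos"])/50,1),round(np.linalg.norm(w)/.0477,1))
def st():
    s=read_state();print("t",round(s["t"],1),"pos",np.round(s["ee_pos"],1),"F",np.round(s["ft_force"],1),"w",round(s["width"],1),"gf",round(s["gripper_force"],1),"q",np.round(s["qpos"],2))
E
python3 -c "
from h import *
rel([645,-12.2,225],Rd(90))"
```

```text
turn [-0.0004 -0.0001 -0.083 ] shift(after turn) [-0.5034 -0.5433  0.015 ] rows>= 14.8 1.7
```

```bash
python3 -m crank '[{"az":-0.0415,"gripper":1},{"az":-0.0415,"gripper":1},{"tx":-0.0252,"ty":-0.0272,"gripper":1},{"tx":-0.0252,"ty":-0.0272,"gripper":1},{"tx":-0.0252,"ty":-0.0272,"gripper":1}]'
python3 -m crank '[{"tx":-0.0252,"ty":-0.0272,"gripper":1},{"tx":-0.0252,"ty":-0.0272,"gripper":1},{"tx":-0.0252,"ty":-0.0272,"gripper":1},{"tx":-0.0252,"ty":-0.0272,"gripper":1},{"tx":-0.0252,"ty":-0.0272,"gripper":1}]'
python3 -m crank '[{"tx":-0.0252,"ty":-0.0272,"gripper":1},{"tx":-0.0252,"ty":-0.0272,"gripper":1},{"tx":-0.0252,"ty":-0.0272,"gripper":1},{"tx":-0.0252,"ty":-0.0272,"gripper":1},{"tx":-0.0252,"ty":-0.0272,"gripper":1}]'
python3 -m crank '[{"tx":-0.0252,"ty":-0.0272,"gripper":1},{"tx":-0.0252,"ty":-0.0272,"gripper":1},{"tx":-0.0252,"ty":-0.0272,"gripper":1},{"tx":-0.0252,"ty":-0.0272,"gripper":1},{"tx":-0.0252,"ty":-0.0272,"gripper":1}]'
python3 -m crank '[{"tx":-0.0252,"ty":-0.0272,"gripper":1},{"tx":-0.0252,"ty":-0.0272,"gripper":1},{"gripper":1},{"gripper":1},{"gripper":1}]'
python3 -c "
from h import *
st();rel([645,-12.2,142],Rd(90))"
```

```text
t 0.1 pos [141.6 531.1 240. ] F [ 0.3 -0.3  0.5] w 92.9 gf 0.0 q [ 1.11  0.26  1.54 -0.    1.35 -0.2 ]
turn [-0.0004 -0.0001 -0.083 ] shift(after turn) [-0.5034 -0.5433  0.098 ] rows>= 14.9 1.7invalid input at $[0]: expected keys tx, ty, tz, ax, ay, az, gripper
invalid input at $[0]: expected keys tx, ty, tz, ax, ay, az, gripper
invalid input at $[0]: expected keys tx, ty, tz, ax, ay, az, gripper
invalid input at $[0]: expected keys tx, ty, tz, ax, ay, az, gripper
invalid input at $[0]: expected keys tx, ty, tz, ax, ay, az, gripper
```

```bash
python3 -m crank '[{"tx":0,"ty":0,"tz":0,"ax":0,"ay":0,"az":-0.0415,"gripper":1},{"tx":0,"ty":0,"tz":0,"ax":0,"ay":0,"az":-0.0415,"gripper":1},{"tx":-0.0315,"ty":-0.034,"tz":0,"ax":0,"ay":0,"az":0,"gripper":1},{"tx":-0.0315,"ty":-0.034,"tz":0,"ax":0,"ay":0,"az":0,"gripper":1},{"tx":-0.0315,"ty":-0.034,"tz":0,"ax":0,"ay":0,"az":0,"gripper":1}]'
python3 -m crank '[{"tx":-0.0315,"ty":-0.034,"tz":0,"ax":0,"ay":0,"az":0,"gripper":1},{"tx":-0.0315,"ty":-0.034,"tz":0,"ax":0,"ay":0,"az":0,"gripper":1},{"tx":-0.0315,"ty":-0.034,"tz":0,"ax":0,"ay":0,"az":0,"gripper":1},{"tx":-0.0315,"ty":-0.034,"tz":0,"ax":0,"ay":0,"az":0,"gripper":1},{"tx":-0.0315,"ty":-0.034,"tz":0,"ax":0,"ay":0,"az":0,"gripper":1}]'
python3 -m crank '[{"tx":-0.0315,"ty":-0.034,"tz":0,"ax":0,"ay":0,"az":0,"gripper":1},{"tx":-0.0315,"ty":-0.034,"tz":0,"ax":0,"ay":0,"az":0,"gripper":1},{"tx":-0.0315,"ty":-0.034,"tz":0,"ax":0,"ay":0,"az":0,"gripper":1},{"tx":-0.0315,"ty":-0.034,"tz":0,"ax":0,"ay":0,"az":0,"gripper":1},{"tx":-0.0315,"ty":-0.034,"tz":0,"ax":0,"ay":0,"az":0,"gripper":1}]'
python3 -m crank '[{"tx":-0.0315,"ty":-0.034,"tz":0,"ax":0,"ay":0,"az":0,"gripper":1},{"tx":-0.0315,"ty":-0.034,"tz":0,"ax":0,"ay":0,"az":0,"gripper":1},{"tx":-0.0315,"ty":-0.034,"tz":0,"ax":0,"ay":0,"az":0,"gripper":1},{"tx":0,"ty":0,"tz":0,"ax":0,"ay":0,"az":0,"gripper":1},{"tx":0,"ty":0,"tz":0,"ax":0,"ay":0,"az":0,"gripper":1}]'
python3 -c "
from h import *
st();rel([645,-12.2,142],Rd(90))"
```

```text
t: 0.65
ee_pos: [236.6, 428.2, 240.3]
ee_rot: [[-1.0, -0.002, -0.0], [-0.002, 1.0, -0.001], [0.0, -0.001, -1.0]]
ft_force: [0.9, -0.7, 0.0]
width: 93.0
gripper_force: 0.0
t: 1.15
ee_pos: [394.6, 257.8, 240.6]
ee_rot: [[-1.0, 0.0, -0.0], [0.0, 1.0, 0.0], [0.0, 0.0, -1.0]]
ft_force: [1.5, 0.5, -0.1]
width: 93.1
gripper_force: 0.0
t: 1.65
ee_pos: [552.2, 87.7, 240.4]
ee_rot: [[-1.0, 0.0, -0.0], [0.0, 1.0, 0.0], [0.0, 0.0, -1.0]]
ft_force: [-0.0, 0.8, -0.1]
width: 92.6
gripper_force: 0.0
t: 2.15
ee_pos: [645.7, -13.4, 239.3]
ee_rot: [[-1.0, 0.002, -0.002], [0.002, 1.0, 0.001], [0.002, 0.001, -1.0]]
ft_force: [0.4, 1.0, -0.0]
width: 92.9
gripper_force: 0.0
t 2.1 pos [645.7 -13.4 239.3] F [ 0.4  1.  -0. ] w 92.9 gf 0.0 q [-0.19  0.43  1.29  0.    1.43 -1.76]
turn [ 0.0003 -0.0007 -0.0006] shift(after turn) [0.0007 0.0012 0.0973] rows>= 1.9 0.0
```

```bash
python3 -m crank '[{"tx":0,"ty":0.001,"tz":0.03,"ax":0,"ay":0,"az":0,"gripper":1},{"tx":0,"ty":0,"tz":0.03,"ax":0,"ay":0,"az":0,"gripper":1},{"tx":0,"ty":0,"tz":0.02,"ax":0,"ay":0,"az":0,"gripper":1},{"tx":0,"ty":0,"tz":0.017,"ax":0,"ay":0,"az":0,"gripper":1},{"tx":0,"ty":0,"tz":0,"ax":0,"ay":0,"az":0,"gripper":1}]'
for i in 1 2; do python3 -m crank '[{"tx":0,"ty":0,"tz":0,"ax":0,"ay":0,"az":0,"gripper":0},{"tx":0,"ty":0,"tz":0,"ax":0,"ay":0,"az":0,"gripper":0},{"tx":0,"ty":0,"tz":0,"ax":0,"ay":0,"az":0,"gripper":0},{"tx":0,"ty":0,"tz":0,"ax":0,"ay":0,"az":0,"gripper":0},{"tx":0,"ty":0,"tz":0,"ax":0,"ay":0,"az":0,"gripper":0}]'; done | grep -E "width|gripper_f|ee_pos|ft"
```

```text
t: 2.65
ee_pos: [643.0, -9.5, 141.2]
ee_rot: [[-1.0, -0.002, -0.006], [-0.002, 1.0, 0.001], [0.006, 0.001, -1.0]]
ft_force: [0.8, -0.2, -0.7]
width: 92.6
gripper_force: 0.0
ee_pos: [646.1, -11.3, 144.5]
ft_force: [-0.8, 1.0, 3.0]
width: 60.0
gripper_force: 30.0
ee_pos: [646.1, -11.3, 144.5]
ft_force: [-1.5, 2.1, 5.5]
width: 60.4
gripper_force: 30.0
```

```bash
python3 -c "
from h import *
st()
rel([637.7,-258.7,145],Rd(90))"
```

```text
t 3.6 pos [646.1 -11.3 144.5] F [-1.5  2.1  5.5] w 60.4 gf 30.0 q [-0.19  0.5   1.42  0.    1.22 -1.76]
turn [ 0.0001  0.0004 -0.    ] shift(after turn) [ 0.0084 -0.2474 -0.0005] rows>= 5.0 0.0
```

```bash
python3 -m crank '[{"tx":0,"ty":0,"tz":-0.02,"ax":0,"ay":0,"az":0,"gripper":0},{"tx":0,"ty":0,"tz":-0.025,"ax":0,"ay":0,"az":0,"gripper":0},{"tx":0,"ty":-0.02,"tz":0,"ax":0,"ay":0,"az":0,"gripper":0},{"tx":0.001,"ty":-0.025,"tz":0,"ax":0,"ay":0,"az":0,"gripper":0},{"tx":0.001,"ty":-0.03,"tz":0,"ax":0,"ay":0,"az":0,"gripper":0}]' | grep -E "ee_pos|width|ft"
python3 -m crank '[{"tx":0.001,"ty":-0.03,"tz":0,"ax":0,"ay":0,"az":0,"gripper":0},{"tx":0.001,"ty":-0.03,"tz":0,"ax":0,"ay":0,"az":0,"gripper":0},{"tx":0.001,"ty":-0.03,"tz":0,"ax":0,"ay":0,"az":0,"gripper":0},{"tx":0.001,"ty":-0.03,"tz":0,"ax":0,"ay":0,"az":0,"gripper":0},{"tx":0.001,"ty":-0.03,"tz":0,"ax":0,"ay":0,"az":0,"gripper":0}]' | grep -E "ee_pos|width|ft"
python3 -m crank '[{"tx":0,"ty":-0.022,"tz":0,"ax":0,"ay":0,"az":0,"gripper":0},{"tx":0,"ty":0,"tz":0.02,"ax":0,"ay":0,"az":0,"gripper":0},{"tx":0,"ty":0,"tz":0.025,"ax":0,"ay":0,"az":0,"gripper":0},{"tx":0,"ty":0,"tz":0.02,"ax":0,"ay":0,"az":0,"gripper":0},{"tx":0,"ty":0,"tz":0,"ax":0,"ay":0,"az":0,"gripper":0}]' | grep -E "ee_pos|width|ft"
python3 - <<'E'
from h import *
p,P=cloud("scene","s1");st();rel([638.7,-258.7,59],Rd(90))
p,P=cloud("top");hsv=cv2.cvtColor(p,cv2.COLOR_RGB2HSV)
E
```

```text
ee_pos: [643.3, -86.7, 187.9]
ft_force: [0.6, 0.3, -2.1]
width: 60.6
ee_pos: [638.0, -237.9, 187.4]
ft_force: [-0.1, 0.3, -2.7]
width: 60.1
ee_pos: [636.4, -257.4, 119.2]
ft_force: [-0.2, 0.4, -2.1]
width: 60.5
t 5.2 pos [ 637.5 -257.9  121.4] F [ 0.5 -0.1 -2.3] w 59.9 gf 30.0 q [-0.55  0.59  1.32 -0.    1.24 -2.12]
turn [ 0.0008 -0.0013 -0.    ] shift(after turn) [-0.0012 -0.0008  0.0624] rows>= 1.2 0.0
```

```bash
python3 -m crank '[{"tx":-0.001,"ty":-0.001,"tz":0.025,"ax":0,"ay":0,"az":0,"gripper":0},{"tx":0,"ty":0,"tz":0.02,"ax":0,"ay":0,"az":0,"gripper":0},{"tx":0,"ty":0,"tz":0.01,"ax":0,"ay":0,"az":0,"gripper":0},{"tx":0,"ty":0,"tz":0.003,"ax":0,"ay":0,"az":0,"gripper":0},{"tx":0,"ty":0,"tz":0,"ax":0,"ay":0,"az":0,"gripper":0}]' | grep -E "ee_pos|width|ft"
python3 -m crank '[{"tx":0,"ty":0,"tz":0.001,"ax":0,"ay":0,"az":0,"gripper":0},{"tx":0,"ty":0,"tz":0.001,"ax":0,"ay":0,"az":0,"gripper":0},{"tx":0,"ty":0,"tz":0,"ax":0,"ay":0,"az":0,"gripper":0},{"tx":0,"ty":0,"tz":0,"ax":0,"ay":0,"az":0,"gripper":0},{"tx":0,"ty":0,"tz":0,"ax":0,"ay":0,"az":0,"gripper":0}]' | grep -E "ee_pos|width|ft"
```

```text
ee_pos: [640.2, -259.8, 66.4]
ft_force: [0.0, 1.0, -2.7]
width: 60.0
ee_pos: [639.8, -259.7, 63.9]
ft_force: [-0.2, 0.1, -2.6]
width: 59.9
```

```bash
for i in 1 2; do python3 -m crank '[{"tx":0,"ty":0,"tz":0.001,"ax":0,"ay":0,"az":0,"gripper":0},{"tx":0,"ty":0,"tz":0.001,"ax":0,"ay":0,"az":0,"gripper":0},{"tx":0,"ty":0,"tz":0,"ax":0,"ay":0,"az":0,"gripper":0},{"tx":0,"ty":0,"tz":0,"ax":0,"ay":0,"az":0,"gripper":0},{"tx":0,"ty":0,"tz":0,"ax":0,"ay":0,"az":0,"gripper":0}]' | grep -E "ee_pos|width|ft"; done
```

```text
ee_pos: [639.8, -259.6, 61.6]
ft_force: [0.3, 0.8, -2.2]
width: 60.5
ee_pos: [639.8, -259.6, 59.7]
ft_force: [-0.9, 0.8, -2.3]
width: 59.8
```

```bash
for i in 1 2; do python3 -m crank '[{"tx":0.0005,"ty":0.0005,"tz":0.001,"ax":0,"ay":0,"az":0,"gripper":0},{"tx":0,"ty":0,"tz":0.0005,"ax":0,"ay":0,"az":0,"gripper":0},{"tx":0,"ty":0,"tz":0,"ax":0,"ay":0,"az":0,"gripper":0},{"tx":0,"ty":0,"tz":0,"ax":0,"ay":0,"az":0,"gripper":0},{"tx":0,"ty":0,"tz":0,"ax":0,"ay":0,"az":0,"gripper":0}]' | grep -E "ee_pos|width|ft"; done
```

```text
ee_pos: [639.3, -259.1, 58.6]
ft_force: [-1.7, -0.5, 1.3]
width: 60.2
ee_pos: [639.3, -259.1, 58.5]
ft_force: [-3.3, 0.2, 8.6]
width: 60.2
```

```bash
python3 -m crank '[{"tx":0,"ty":0,"tz":0,"ax":0,"ay":0,"az":0,"gripper":1},{"tx":0,"ty":0,"tz":0,"ax":0,"ay":0,"az":0,"gripper":1},{"tx":0,"ty":0,"tz":0,"ax":0,"ay":0,"az":0,"gripper":1},{"tx":0,"ty":0,"tz":-0.01,"ax":0,"ay":0,"az":0,"gripper":1},{"tx":0,"ty":0,"tz":-0.02,"ax":0,"ay":0,"az":0,"gripper":1}]' | grep -E "ee_pos|width|ft"
python3 -m crank '[{"tx":0,"ty":0,"tz":-0.04,"ax":0,"ay":0,"az":0,"gripper":1},{"tx":0,"ty":0,"tz":-0.04,"ax":0,"ay":0,"az":0,"gripper":1},{"tx":0,"ty":0,"tz":-0.03,"ax":0,"ay":0,"az":0,"gripper":1},{"tx":0.02,"ty":0.03,"tz":0,"ax":0,"ay":0,"az":0,"gripper":1},{"tx":0.025,"ty":0.035,"tz":0,"ax":0,"ay":0,"az":0,"gripper":1}]' | grep -E "ee_pos|width|ft"
python3 -m crank '[{"tx":0.025,"ty":0.035,"tz":0,"ax":0,"ay":0,"az":0,"gripper":1},{"tx":0.025,"ty":0.035,"tz":0,"ax":0,"ay":0,"az":0,"gripper":1},{"tx":0.025,"ty":0.035,"tz":0,"ax":0,"ay":0,"az":0,"gripper":1},{"tx":0.025,"ty":0.035,"tz":0,"ax":0,"ay":0,"az":0,"gripper":1},{"tx":0.025,"ty":0.035,"tz":0,"ax":0,"ay":0,"az":0,"gripper":1}]' | grep -E "ee_pos|width|ft"
for i in 1 2; do python3 -m crank '[{"tx":0,"ty":0,"tz":0,"ax":0,"ay":0,"az":0.045,"gripper":0.7},{"tx":0,"ty":0,"tz":0,"ax":0,"ay":0,"az":0.045,"gripper":0.7},{"tx":0,"ty":0,"tz":0,"ax":0,"ay":0,"az":0.045,"gripper":0.7},{"tx":0,"ty":0,"tz":0,"ax":0,"ay":0,"az":0.045,"gripper":0.7},{"tx":0,"ty":0,"tz":0,"ax":0,"ay":0,"az":0.045,"gripper":0.7}]' | grep -E "ee_pos|width|ft"; done
python3 - <<'E'
from h import *
p,P=cloud("scene","s2");cv2.imwrite("pics/s2c.png",cv2.resize(p[150:350,140:400],(780,600))[:,:,::-1])
st();rel([445.6,-10.6,127],Rd(-0.7))
p,P=cloud("top");z=P[...,2]
hsv=cv2.cvtColor(p,cv2.COLOR_RGB2HSV)
print("knob",rect(box((z>58)&(z<85),335,375,165,215),P));print("mat",rect(box((hsv[...,1]>90)&(z<15),325,385,160,220),P))
E
```

```text
ee_pos: [637.6, -257.9, 85.3]
ft_force: [-0.2, 0.8, -0.1]
width: 91.7
ee_pos: [594.6, -194.5, 198.5]
ft_force: [0.4, 0.4, -0.3]
width: 92.9
ee_pos: [467.8, -17.4, 197.3]
ft_force: [1.0, 0.4, 0.4]
width: 93.1
ee_pos: [468.9, -18.5, 197.4]
ft_force: [0.6, -0.7, -0.2]
width: 65.4
ee_pos: [468.9, -18.6, 197.3]
ft_force: [0.0, 0.0, 0.2]
width: 65.2
t 10.8 pos [469.  -18.6 197.3] F [ 0.5 -0.1  0.4] w 65.3 gf 0.0 q [-0.28  0.15  1.79  0.    1.21 -0.42]
turn [0.0003 0.0001 0.0498] shift(after turn) [ 0.0077 -0.0235  0.0703] rows>= 1.5 1.0
knob (array([ 639. , -260.2]), array([58.8, 58.7]), 43.7, 359)
mat (array([ 632.4, -254.5]), array([94.3, 83.4]), 45.1, 315)
```

View pics/s2c.png

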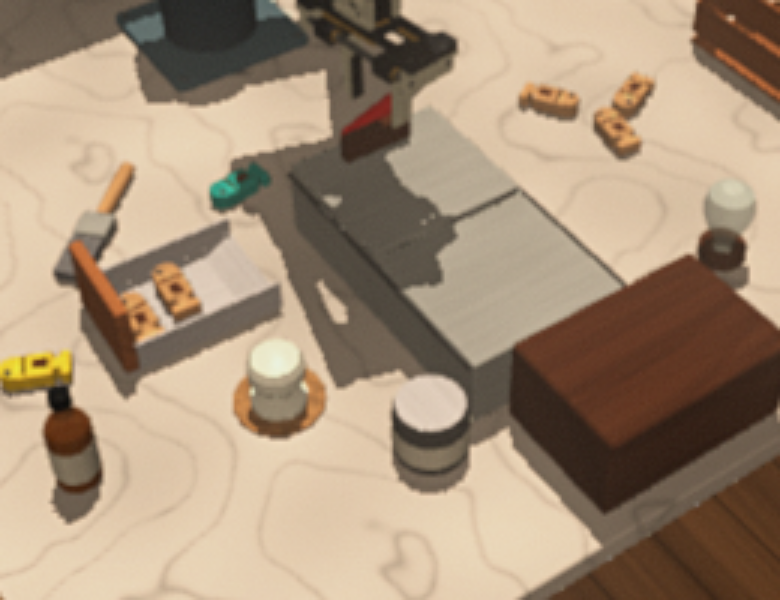

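The knob stands upright in the middle of the mat (crop 277,395) and the cover is still shut. Next I slide the cover back.

```bash
python3 -m crank '[{"tx":0,"ty":0,"tz":0,"ax":0,"ay":0,"az":0.047,"gripper":0.7},{"tx":0.008,"ty":-0.0235,"tz":0,"ax":0,"ay":0,"az":0.003,"gripper":0.7},{"tx":0,"ty":0,"tz":0.035,"ax":0,"ay":0,"az":0,"gripper":0.7},{"tx":0,"ty":0,"tz":0.035,"ax":0,"ay":0,"az":0,"gripper":0.7},{"tx":0,"ty":0,"tz":0,"ax":0,"ay":0,"az":0,"gripper":0.7}]'
python3 -m crank '[{"tx":0,"ty":0,"tz":0,"ax":0,"ay":0,"az":0,"gripper":0},{"tx":0,"ty":0,"tz":0,"ax":0,"ay":0,"az":0,"gripper":0},{"tx":0,"ty":0,"tz":0,"ax":0,"ay":0,"az":0,"gripper":0},{"tx":0,"ty":0,"tz":0,"ax":0,"ay":0,"az":0,"gripper":0},{"tx":0,"ty":0,"tz":0,"ax":0,"ay":0,"az":0,"gripper":0}]'
```

```text
t: 11.35
ee_pos: [443.4, -10.4, 124.4]
ee_rot: [[-0.003, 1.0, -0.004], [1.0, 0.003, 0.001], [0.001, -0.004, -1.0]]
ft_force: [-0.2, 0.5, 0.9]
width: 64.9
gripper_force: 0.0
t: 11.85
ee_pos: [445.5, -10.9, 127.2]
ee_rot: [[-0.0, 1.0, 0.001], [1.0, 0.0, -0.0], [-0.0, 0.001, -1.0]]
ft_force: [1.2, -0.1, -0.5]
width: 29.6
gripper_force: 0.0
```

```bash
python3 -m crank '[{"tx":0,"ty":0,"tz":0,"ax":0,"ay":0,"az":0,"gripper":0},{"tx":0,"ty":0,"tz":0,"ax":0,"ay":0,"az":0,"gripper":0},{"tx":0,"ty":0,"tz":0,"ax":0,"ay":0,"az":0,"gripper":0},{"tx":0,"ty":0.015,"tz":0,"ax":0,"ay":0,"az":0,"gripper":0},{"tx":0,"ty":0.02,"tz":0,"ax":0,"ay":0,"az":0,"gripper":0}]'
python3 -m crank '[{"tx":0,"ty":0.025,"tz":0,"ax":0,"ay":0,"az":0,"gripper":0},{"tx":-0.0003,"ty":0.03,"tz":0,"ax":0,"ay":0,"az":0,"gripper":0},{"tx":-0.0003,"ty":0.03,"tz":0,"ax":0,"ay":0,"az":0,"gripper":0},{"tx":-0.0003,"ty":0.025,"tz":0,"ax":0,"ay":0,"az":0,"gripper":0},{"tx":0,"ty":0.01,"tz":0,"ax":0,"ay":0,"az":0,"gripper":0}]'
python3 -m crank '[{"tx":0,"ty":0.003,"tz":0,"ax":0,"ay":0,"az":0,"gripper":0},{"tx":0,"ty":0.003,"tz":0,"ax":0,"ay":0,"az":0,"gripper":0},{"tx":0,"ty":0,"tz":0,"ax":0,"ay":0,"az":0,"gripper":0},{"tx":0,"ty":0,"tz":0,"ax":0,"ay":0,"az":0,"gripper":0},{"tx":0,"ty":0,"tz":0,"ax":0,"ay":0,"az":0,"gripper":0}]'
```

```text
t: 12.35
ee_pos: [479.2, -10.9, 126.9]
ee_rot: [[0.0, 1.0, -0.002], [1.0, -0.0, -0.0], [-0.0, -0.002, -1.0]]
ft_force: [-2.3, -0.5, 4.8]
width: 15.5
gripper_force: 30.0
t: 12.85
ee_pos: [601.7, -11.0, 126.9]
ee_rot: [[-0.0, 1.0, 0.0], [1.0, 0.0, 0.001], [0.001, 0.0, -1.0]]
ft_force: [-2.3, 2.7, 7.4]
width: 16.2
gripper_force: 30.0
t: 13.35
ee_pos: [606.0, -11.0, 126.9]
ee_rot: [[-0.0, 1.0, 0.0], [1.0, 0.0, 0.001], [0.001, 0.0, -1.0]]
ft_force: [0.1, 6.0, 4.4]
width: 15.8
gripper_force: 30.0
```

```bash
python3 -m crank '[{"tx":0,"ty":0.002,"tz":0,"ax":0,"ay":0,"az":0,"gripper":0},{"tx":0,"ty":0.002,"tz":0,"ax":0,"ay":0,"az":0,"gripper":0},{"tx":0,"ty":0,"tz":0,"ax":0,"ay":0,"az":0,"gripper":0},{"tx":0,"ty":0,"tz":0,"ax":0,"ay":0,"az":0,"gripper":0.5},{"tx":0,"ty":0,"tz":0,"ax":0,"ay":0,"az":0,"gripper":0.5}]' | grep -E "ee_pos|ft"
python3 -m crank '[{"tx":0,"ty":0,"tz":0,"ax":0,"ay":0,"az":0,"gripper":0.5},{"tx":0,"ty":0,"tz":0,"ax":0,"ay":0,"az":0,"gripper":0.7},{"tx":0,"ty":0,"tz":-0.03,"ax":0,"ay":0,"az":0,"gripper":0.7},{"tx":0,"ty":0,"tz":-0.04,"ax":0,"ay":0,"az":0,"gripper":0.7},{"tx":0,"ty":0,"tz":-0.03,"ax":0,"ay":0,"az":0,"gripper":0.7}]' | grep -E "ee_pos|ft"
python3 -m crank '[{"tx":0.035,"ty":-0.015,"tz":0,"ax":0,"ay":0,"az":0,"gripper":0.7},{"tx":0.045,"ty":-0.015,"tz":0,"ax":0,"ay":0,"az":0,"gripper":0.7},{"tx":0.045,"ty":-0.015,"tz":0,"ax":0,"ay":0,"az":0,"gripper":0.7},{"tx":0.045,"ty":-0.015,"tz":0,"ax":0,"ay":0,"az":0,"gripper":0.7},{"tx":0.045,"ty":-0.015,"tz":0,"ax":0,"ay":0,"az":0,"gripper":0.7}]' | grep -E "ee_pos|ft"
python3 - <<'E'
from h import *
p,P=cloud("top","t3");z=P[...,2]
fobs(p,P,(115,225,215,295))
print("bin inside",rect(box((z<40)&(z>2),240,302,190,268),P)); print("grip",rect(box((z>125)&(z<140),240,300,180,240),P))
print("walls",rect(box((z>32)&(z<105),325,412,215,290),P));st()
E
```

```text
ee_pos: [609.7, -12.3, 126.3]
ft_force: [0.0, 0.4, 0.2]
ee_pos: [610.7, -12.1, 228.5]
ft_force: [0.6, 0.1, -0.2]
ee_pos: [534.6, 204.6, 226.7]
ft_force: [0.6, 0.8, 0.4]
fob px [131. 257.] mean [446.8 405.   19.7] yaw axis deg 164.0 len -20.0 18.0 skew -0.09 rect (array([447. , 403.6]), array([30. , 29.3]), 24.6, 86) z [12. 24.] 86
fob px [175. 275.] mean [394.2 275.3  20.3] yaw axis deg -163.9 len -31.0 26.0 skew -0.17 rect (array([397.2, 274. ]), array([57.4, 33.9]), 15.2, 179) z [14. 25.] 179
bin inside (array([501.8,  -6.8]), array([184.8, 163. ]), 90.0, 3317)
grip (array([605.2,  -9.9]), array([16.5, 89. ]), 0.5, 206)
walls (array([ 454.5, -282.2]), array([189.6, 129.9]), 88.6, 747)
t 14.9 pos [531.5 211.4 226.8] F [-2.   2.5  0.1] w 65.1 gf 0.0 q [0.18 0.31 1.5  0.   1.33 0.18]
```

View pics/t3.png

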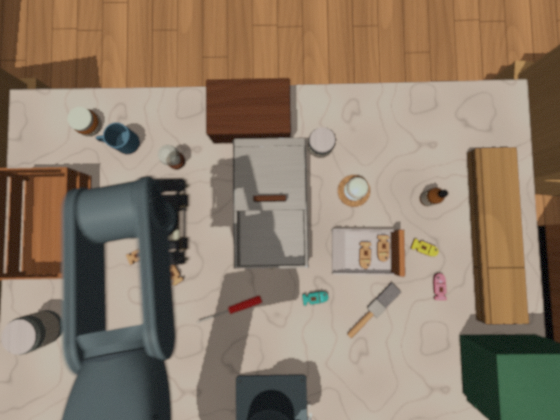

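The cover is fully back (grip at 605) and the bin is open. The fobs look unmoved, though the arm partly hides them. Picking fob A at (502,314).

```bash
python3 -c "
from h import *
rel([502,314.5,110],Rd(80)); rel([457.3,380.5,110],Rd(25.5))"
```

```text
turn [ 0.0006 -0.0016 -0.4433] shift(after turn) [0.047  0.0964 0.1168] rows>= 3.2 9.3
turn [-0.0002 -0.0016 -0.1405] shift(after turn) [0.1846 0.0058 0.1168] rows>= 4.4 2.9
```

```bash
for i in 1 2; do python3 -m crank '[{"tx":0,"ty":0,"tz":0,"ax":0,"ay":0,"az":-0.0443,"gripper":0.7},{"tx":0,"ty":0,"tz":0,"ax":0,"ay":0,"az":-0.0443,"gripper":0.7},{"tx":0,"ty":0,"tz":0,"ax":0,"ay":0,"az":-0.0443,"gripper":0.7},{"tx":0,"ty":0,"tz":0,"ax":0,"ay":0,"az":-0.0443,"gripper":0.7},{"tx":0,"ty":0,"tz":0,"ax":0,"ay":0,"az":-0.0443,"gripper":0.7}]' | grep pos; done
python3 -m crank '[{"tx":0.016,"ty":0.032,"tz":0.03,"ax":0,"ay":0,"az":0,"gripper":0.7},{"tx":0.016,"ty":0.032,"tz":0.03,"ax":0,"ay":0,"az":0,"gripper":0.7},{"tx":0.015,"ty":0.032,"tz":0.03,"ax":0,"ay":0,"az":0,"gripper":0.7},{"tx":0,"ty":0,"tz":0.027,"ax":0,"ay":0,"az":0,"gripper":0.7},{"tx":0,"ty":0,"tz":0,"ax":0,"ay":0,"az":0,"gripper":0.7}]' | grep pos
python3 - <<'E'
from h import *
p,P=cloud("scene");cv2.imwrite("pics/s4.png",cv2.resize(p[140:260,270:430],(800,600))[:,:,::-1]);st();rel([502,314.5,31],Rd(80))
b=(300,400,160,230);fobs(p,P,b)
E
```

```text
ee_pos: [535.4, 203.0, 226.5]
ee_pos: [535.5, 202.9, 226.5]
ee_pos: [503.1, 305.7, 105.5]
t 16.4 pos [504.8 305.6 107.9] F [-1.2 -0.5  0.7] w 65.4 gf 0.0 q [ 0.36  0.45  1.6  -0.    1.09 -1.04]
turn [-0.0008 -0.0012 -0.0012] shift(after turn) [0.0043 0.0083 0.0769] rows>= 1.5 0.0
fob px [387. 169.] mean [494.1 540.3  26.7] yaw axis deg 179.5 len -74.0 89.0 skew 0.09 rect (array([486.5, 540.6]), array([ 15.8, 162.8]), 89.7, 143) z [14. 38.] 143
fob px [346. 185.] mean [475.5 346.6  19.2] yaw axis deg 109.7 len -48.0 79.0 skew 0.52 rect (array([462.1, 354.1]), array([ 71.6, 127.5]), 31.0, 227) z [11. 26.] 227
fob px [323. 183.] mean [411.2 284.4  18.2] yaw axis deg -148.6 len -37.0 40.0 skew 0.11 rect (array([408.9, 286.2]), array([77. , 41.5]), 29.8, 131) z [11. 25.] 131
```

View pics/s4.png

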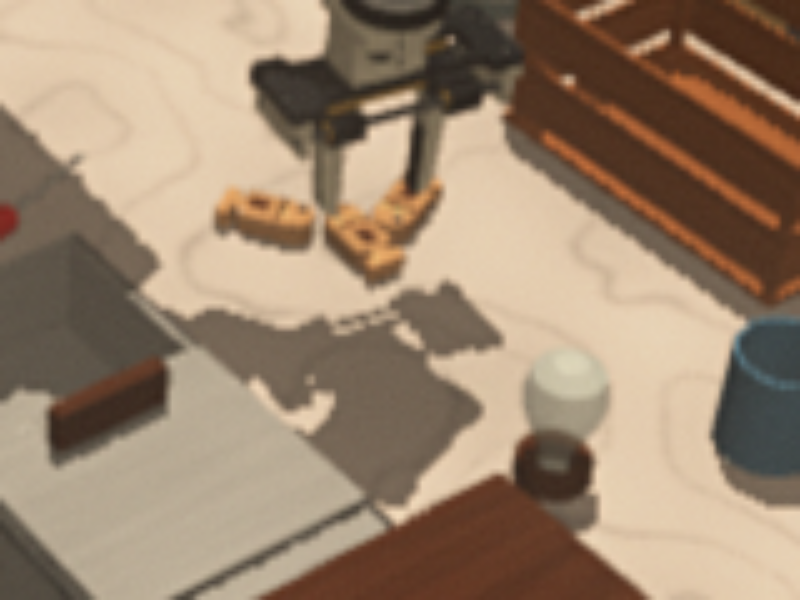

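The fobs have not moved, and the gripper is above fob A (crop 365,240). I descend and grip.

```bash
python3 -m crank '[{"tx":0.004,"ty":0.008,"tz":0.02,"ax":0,"ay":0,"az":0,"gripper":0.7},{"tx":0,"ty":0,"tz":0.03,"ax":0,"ay":0,"az":0,"gripper":0.7},{"tx":0,"ty":0,"tz":0.02,"ax":0,"ay":0,"az":0,"gripper":0.7},{"tx":0,"ty":0,"tz":0.006,"ax":0,"ay":0,"az":0,"gripper":0.7},{"tx":0,"ty":0,"tz":0,"ax":0,"ay":0,"az":0,"gripper":0.7}]' | grep -E "pos|ft"
python3 -m crank '[{"tx":0,"ty":0,"tz":0,"ax":0,"ay":0,"az":0,"gripper":0},{"tx":0,"ty":0,"tz":0,"ax":0,"ay":0,"az":0,"gripper":0},{"tx":0,"ty":0,"tz":0,"ax":0,"ay":0,"az":0,"gripper":0},{"tx":0,"ty":0,"tz":0,"ax":0,"ay":0,"az":0,"gripper":0},{"tx":0,"ty":0,"tz":0,"ax":0,"ay":0,"az":0,"gripper":0}]' | grep -E "pos|ft|wid|gri"
python3 -c "
from h import *
st();print(np.round(read_state()['ee_rot'],3).tolist())"
```

```text
ee_pos: [504.5, 314.1, 34.4]
ft_force: [-0.6, 0.2, 0.1]
ee_pos: [503.9, 314.9, 34.2]
ft_force: [0.5, 0.1, 2.4]
width: 33.4
gripper_force: 29.8
t 17.4 pos [503.9 314.9  34.2] F [0.5 0.1 2.4] w 33.4 gf 29.8 q [ 0.37  0.54  1.66 -0.    0.94 -1.02]
[[-0.984, 0.178, 0.001], [0.178, 0.984, 0.0], [-0.001, 0.001, -1.0]]
```

```bash
python3 -m crank '[{"tx":0,"ty":0,"tz":-0.03,"ax":0,"ay":0,"az":0,"gripper":0},{"tx":0,"ty":0,"tz":-0.045,"ax":0,"ay":0,"az":0,"gripper":0},{"tx":0,"ty":0,"tz":-0.045,"ax":0,"ay":0,"az":0,"gripper":0},{"tx":0,"ty":0,"tz":-0.03,"ax":0,"ay":0,"az":-0.045,"gripper":0},{"tx":0,"ty":0,"tz":0,"ax":0,"ay":0,"az":0,"gripper":0}]' | grep -E "pos|wid"
python3 -c "
from h import *
st();rel([455.9,-241.5,110],Rd(88))"
```

```text
ee_pos: [506.1, 315.8, 189.1]
width: 33.6
t 17.9 pos [506.1 315.8 189.1] F [ 0.6 -0.   0.1] w 33.6 gf 29.8 q [ 0.37  0.37  1.5  -0.    1.26 -1.17]
turn [0.0012 0.0028 0.0002] shift(after turn) [ 0.0307 -0.5587  0.0791] rows>= 11.3 0.1
```

```bash
for i in 1 2; do python3 -m crank '[{"tx":0.0024,"ty":-0.043,"tz":0,"ax":0,"ay":0,"az":0,"gripper":0},{"tx":0.0024,"ty":-0.043,"tz":0,"ax":0,"ay":0,"az":0,"gripper":0},{"tx":0.0024,"ty":-0.043,"tz":0,"ax":0,"ay":0,"az":0,"gripper":0},{"tx":0.0024,"ty":-0.043,"tz":0,"ax":0,"ay":0,"az":0,"gripper":0},{"tx":0.0024,"ty":-0.043,"tz":0,"ax":0,"ay":0,"az":0,"gripper":0}]' | grep -E "pos|wid"; done
python3 -m crank '[{"tx":0.0024,"ty":-0.043,"tz":0,"ax":0,"ay":0,"az":0,"gripper":0},{"tx":0.0024,"ty":-0.043,"tz":0,"ax":0,"ay":0,"az":0,"gripper":0},{"tx":0.0024,"ty":-0.043,"tz":0,"ax":0,"ay":0,"az":0,"gripper":0},{"tx":0,"ty":0,"tz":0.03,"ax":0,"ay":0,"az":0,"gripper":0},{"tx":0,"ty":0,"tz":0.03,"ax":0,"ay":0,"az":0,"gripper":0}]' | grep -E "pos|wid"
python3 -m crank '[{"tx":0,"ty":0,"tz":0,"ax":0,"ay":0,"az":0,"gripper":0},{"tx":0,"ty":0,"tz":0,"ax":0,"ay":0,"az":0,"gripper":0},{"tx":0,"ty":0,"tz":0,"ax":0,"ay":0,"az":0,"gripper":0},{"tx":0,"ty":0,"tz":0,"ax":0,"ay":0,"az":0,"gripper":0},{"tx":0,"ty":0,"tz":0,"ax":0,"ay":0,"az":0,"gripper":0}]' | grep -E "pos|wid"
python3 - <<'E'
from h import *
rel([455.9,-241.5,53],Rd(88));print(np.round(read_state()['ee_rot'],3).tolist());st()
p,P=cloud("top");fobs(p,P,(115,225,215,295))
E
```

```text
ee_pos: [482.2, 98.9, 182.4]
width: 33.2
ee_pos: [462.1, -115.4, 182.5]
width: 33.4
ee_pos: [450.8, -244.4, 122.4]
width: 33.2
ee_pos: [452.0, -242.9, 124.8]
width: 33.6
turn [-0.0005  0.0006 -0.0007] shift(after turn) [-0.0039  0.0015  0.0718] rows>= 1.4 0.0
[[-0.999, 0.037, 0.002], [0.037, 0.999, -0.002], [-0.002, -0.001, -1.0]]
t 19.9 pos [ 452.  -242.9  124.8] F [-1.1  0.2 -0.3] w 33.6 gf 29.8 q [-0.71  0.3   1.78 -0.    1.05 -2.24]
fob px [139. 254.] mean [456.6 381.   20.7] yaw axis deg 114.9 len -38.0 40.0 skew 0.07 rect (array([456.6, 382.4]), array([31.7, 77.6]), 23.7, 272) z [14. 25.] 272
fob px [172. 271.] mean [403.8 284.5  20.8] yaw axis deg -147.5 len -39.0 38.0 skew 0.07 rect (array([403.5, 285.6]), array([76.3, 36.7]), 31.4, 296) z [16. 25.] 296
```

```bash
python3 -m crank '[{"tx":-0.004,"ty":0.0015,"tz":0.02,"ax":0,"ay":0,"az":0,"gripper":0},{"tx":0,"ty":0,"tz":0.03,"ax":0,"ay":0,"az":0,"gripper":0},{"tx":0,"ty":0,"tz":0.017,"ax":0,"ay":0,"az":0,"gripper":0},{"tx":0,"ty":0,"tz":0.003,"ax":0,"ay":0,"az":0,"gripper":0},{"tx":0,"ty":0,"tz":0,"ax":0,"ay":0,"az":0,"gripper":0}]' | grep -E "pos|ft"
python3 -m crank '[{"tx":0,"ty":0,"tz":0,"ax":0,"ay":0,"az":0,"gripper":0},{"tx":0,"ty":0,"tz":0,"ax":0,"ay":0,"az":0,"gripper":0},{"tx":0,"ty":0,"tz":0,"ax":0,"ay":0,"az":0,"gripper":0.55},{"tx":0,"ty":0,"tz":0,"ax":0,"ay":0,"az":0,"gripper":0.55},{"tx":0,"ty":0,"tz":0,"ax":0,"ay":0,"az":0,"gripper":0.55}]' | grep -E "pos|ft|wid"
python3 -m crank '[{"tx":0,"ty":0,"tz":0,"ax":0,"ay":0,"az":0,"gripper":0.55},{"tx":0,"ty":0,"tz":-0.03,"ax":0,"ay":0,"az":0,"gripper":0.55},{"tx":0,"ty":0,"tz":-0.045,"ax":0,"ay":0,"az":0,"gripper":0.55},{"tx":0,"ty":0,"tz":-0.045,"ax":0,"ay":0,"az":0,"gripper":0.7},{"tx":0,"ty":0.02,"tz":-0.02,"ax":0,"ay":0,"az":0,"gripper":0.7}]' | grep -E "pos|ft|wid"
python3 - <<'E'
from h import *
p,P=cloud("scene");fobs(p,P,(170,235,225,275),10,55)
cv2.imwrite("pics/s5.png",cv2.resize(p[190:300,150:300],(750,550))[:,:,::-1])
st();rel([456.8,382,110],Rd(25))
E
```

```text
ee_pos: [455.5, -241.3, 54.0]
ft_force: [-0.2, 1.0, 1.9]
ee_pos: [455.3, -241.4, 53.8]
ft_force: [0.1, -0.1, -1.0]
width: 49.9
ee_pos: [457.8, -224.1, 197.9]
ft_force: [1.4, 0.3, -0.2]
width: 62.5
fob px [206. 236.] mean [ 432.8 -243.4   36. ] yaw axis deg -174.1 len -30.0 42.0 skew 0.31 rect (array([ 427.7, -239.8]), array([38.8, 69.1]), 81.5, 180) z [17. 53.] 180
fob px [198. 247.] mean [ 452.3 -283.6   23.4] yaw axis deg 175.7 len -41.0 59.0 skew 0.31 rect (array([ 443.2, -281.6]), array([36. , 99.7]), 86.8, 198) z [13. 30.] 198
fob px [183. 259.] mean [ 479.6 -352.4   28.2] yaw axis deg 155.5 len -49.0 55.0 skew -0.1 rect (array([ 472.3, -348.3]), array([ 58.6, 103.8]), 87.3, 249) z [13. 50.] 249
t 21.6 pos [ 458.1 -220.6  199.6] F [0.3 1.6 1.4] w 63.7 gf 0.0 q [-0.67  0.21  1.7   0.    1.22 -2.2 ]
turn [3.000e-04 2.600e-03 3.489e-01] shift(after turn) [0.5467 0.2535 0.0896] rows>= 12.2 7.3
```

View pics/s5.png

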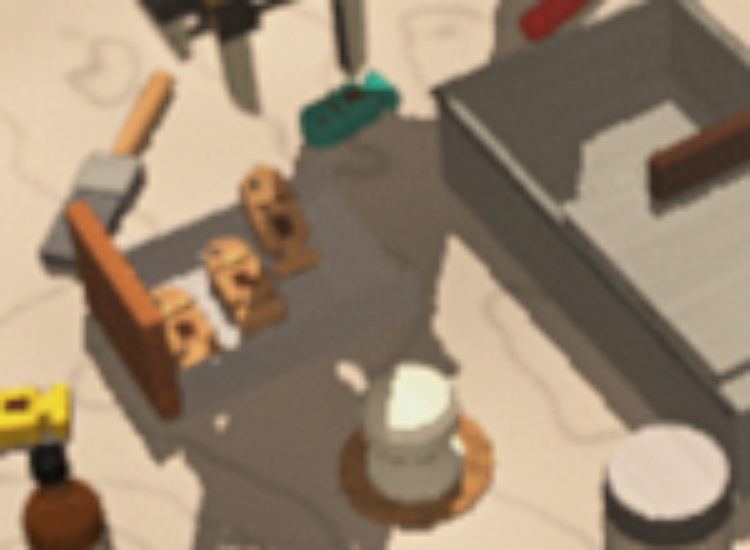

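```bash
python3 -m crank '[{"tx":0,"ty":0,"tz":0,"ax":0,"ay":0,"az":0.0436,"gripper":0.7},{"tx":0,"ty":0,"tz":0,"ax":0,"ay":0,"az":0.0436,"gripper":0.7},{"tx":0,"ty":0,"tz":0,"ax":0,"ay":0,"az":0.0436,"gripper":0.7},{"tx":0,"ty":0,"tz":0,"ax":0,"ay":0,"az":0.0436,"gripper":0.7},{"tx":0,"ty":0,"tz":0,"ax":0,"ay":0,"az":0.0436,"gripper":0.7}]' | grep -E "pos"
python3 -m crank '[{"tx":0,"ty":0,"tz":0,"ax":0,"ay":0,"az":0.0436,"gripper":0.7},{"tx":0,"ty":0,"tz":0,"ax":0,"ay":0,"az":0.0436,"gripper":0.7},{"tx":0,"ty":0,"tz":0,"ax":0,"ay":0,"az":0.0436,"gripper":0.7},{"tx":0.042,"ty":0.0195,"tz":0,"ax":0,"ay":0,"az":0,"gripper":0.7},{"tx":0.042,"ty":0.0195,"tz":0,"ax":0,"ay":0,"az":0,"gripper":0.7}]' | grep -E "pos"
python3 -m crank '[{"tx":0.042,"ty":0.0195,"tz":0,"ax":0,"ay":0,"az":0,"gripper":0.7},{"tx":0.042,"ty":0.0195,"tz":0,"ax":0,"ay":0,"az":0,"gripper":0.7},{"tx":0.042,"ty":0.0195,"tz":0,"ax":0,"ay":0,"az":0,"gripper":0.7},{"tx":0.042,"ty":0.0195,"tz":0,"ax":0,"ay":0,"az":0,"gripper":0.7},{"tx":0.042,"ty":0.0195,"tz":0,"ax":0,"ay":0,"az":0,"gripper":0.7}]' | grep -E "pos"
python3 - <<'E'
from h import *
p,P=cloud("top");cv2.imwrite("pics/t6.png",cv2.resize(p[215:305,315:435],(800,600),interpolation=cv2.INTER_CUBIC)[:,:,::-1])
for f in range(240,270,4): print(P[f,340:368:3,2].round())
fobs(p,P,(335,392,225,275),12,60)
E
python3 -m crank '[{"tx":0.042,"ty":0.0195,"tz":0,"ax":0,"ay":0,"az":0,"gripper":0.7},{"tx":0.042,"ty":0.0195,"tz":0,"ax":0,"ay":0,"az":0,"gripper":0.7},{"tx":0.042,"ty":0.0195,"tz":0,"ax":0,"ay":0,"az":0,"gripper":0.7},{"tx":0.042,"ty":0.0195,"tz":0,"ax":0,"ay":0,"az":0,"gripper":0.7},{"tx":0.042,"ty":0.0195,"tz":0,"ax":0,"ay":0,"az":0,"gripper":0.7}]' | grep -E "pos"
python3 -c "
from h import *
st();rel([456.8,382,31],Rd(25))"
```

```text
ee_pos: [455.8, -221.2, 193.1]
ee_pos: [455.5, -128.6, 192.9]
ee_pos: [454.7, 104.5, 193.3]
[13.  8.  9.  7.  3.  5.  8.  3.  4.  8.]
[10.  7.  9.  5.  5. 10.  5. 25. 29. 27.]
[ 6.  8.  4.  4.  6.  4.  3. 28. 28. 26.]
[15.  9. 24. 23. 16. 23.  7. 27. 26. 26.]
[ 6. 10. 12. 39. 33. 34.  4. 26. 27. 32.]
[12. 10. 33. 44. 42. 39.  1. 29. 28. nan]
[10.  9. 33. 50. 53. 48. 46. 26. 26. 27.]
[13.  8.  4. 58. 59. 56. 57.  3.  4.  3.]
fob px [383. 248.] mean [ 464.3 -334.4   26.5] yaw axis deg 177.9 len -37.0 39.0 skew -0.07 rect (array([ 463.2, -335.1]), array([32. , 76.1]), 87.9, 280) z [20. 31.] 280
fob px [359. 257.] mean [ 437.  -263.5   33.4] yaw axis deg 130.2 len -53.0 57.0 skew 0.02 rect (array([ 436.2, -261.3]), array([71.3, 92.5]), 87.7, 486) z [22. 57.] 486
ee_pos: [454.2, 335.8, 193.0]
t 23.6 pos [454.2 335.8 193. ] F [ 1.  -0.3  0. ] w 64.9 gf 0.0 q [ 0.44  0.32  1.57 -0.    1.25  0.  ]
turn [-0.0002  0.0001  0.0004] shift(after turn) [0.0408 0.0219 0.162 ] rows>= 3.4 0.0
```

View pics/t6.png

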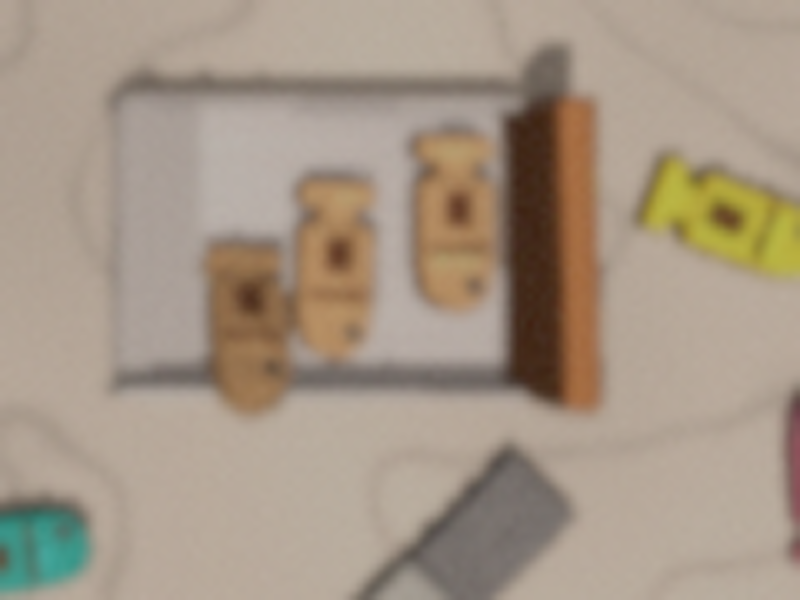

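Fob A now leans with its head on the near side wall (crop 250,390), so I'll nudge it in later. First I grip fob B, lower on the body this time.

```bash
python3 -m crank '[{"tx":0.0405,"ty":0.0215,"tz":0,"ax":0,"ay":0,"az":0,"gripper":0.7},{"tx":0,"ty":0,"tz":0.045,"ax":0,"ay":0,"az":0,"gripper":0.7},{"tx":0,"ty":0,"tz":0.045,"ax":0,"ay":0,"az":0,"gripper":0.7},{"tx":0,"ty":0,"tz":0.025,"ax":0,"ay":0,"az":0,"gripper":0.7},{"tx":0,"ty":0,"tz":0,"ax":0,"ay":0,"az":0,"gripper":0.7}]' | grep -E "pos"
python3 -c "
from h import *
p,P=cloud('scene');fobs(p,P,(300,400,165,230));st();rel([456.8,382,29],Rd(25))"
```

```text
ee_pos: [453.9, 378.2, 73.8]
fob px [390. 171.] mean [513.6 540.7  26.4] yaw axis deg 179.8 len -54.0 66.0 skew 0.14 rect (array([507.9, 540.3]), array([119.8,  14.9]), 0.0, 108) z [12. 39.] 108
fob px [350. 181.] mean [466.  377.3  18.5] yaw axis deg 115.0 len -38.0 42.0 skew 0.22 rect (array([464.4, 378.2]), array([37.3, 80.4]), 29.2, 117) z [ 9. 25.] 117
fob px [323. 183.] mean [412.1 284.4  17.7] yaw axis deg -147.5 len -36.0 42.0 skew 0.17 rect (array([407.9, 285.2]), array([77.9, 40.4]), 24.8, 139) z [ 9. 25.] 139
t 24.1 pos [455.7 379.1  76.5] F [0.2 0.6 1.5] w 65.0 gf 0.0 q [ 0.51  0.49  1.63 -0.    1.03  0.07]
turn [-0.0016  0.0001  0.0003] shift(after turn) [0.0022 0.0023 0.0475] rows>= 1.0 0.0
```

```bash
python3 -m crank '[{"tx":0.002,"ty":0.002,"tz":0.025,"ax":0,"ay":0,"az":0,"gripper":0.7},{"tx":0,"ty":0,"tz":0.016,"ax":0,"ay":0,"az":0,"gripper":0.7},{"tx":0,"ty":0,"tz":0.005,"ax":0,"ay":0,"az":0,"gripper":0.7},{"tx":0,"ty":0,"tz":0,"ax":0,"ay":0,"az":0,"gripper":0.3},{"tx":0,"ty":0,"tz":0,"ax":0,"ay":0,"az":0,"gripper":0}]' | grep -E "pos"
python3 -m crank '[{"tx":0,"ty":0,"tz":0,"ax":0,"ay":0,"az":0,"gripper":0},{"tx":0,"ty":0,"tz":0,"ax":0,"ay":0,"az":0,"gripper":0},{"tx":0,"ty":0,"tz":0,"ax":0,"ay":0,"az":0,"gripper":0},{"tx":0,"ty":0,"tz":0,"ax":0,"ay":0,"az":0,"gripper":0},{"tx":0,"ty":0,"tz":-0.02,"ax":0,"ay":0,"az":0,"gripper":0}]' | grep -E "pos|wid"
python3 -m crank '[{"tx":0,"ty":0,"tz":-0.04,"ax":0,"ay":0,"az":-0.045,"gripper":0},{"tx":0,"ty":0,"tz":-0.05,"ax":0,"ay":0,"az":-0.045,"gripper":0},{"tx":0,"ty":0,"tz":-0.04,"ax":0,"ay":0,"az":-0.045,"gripper":0},{"tx":0,"ty":0,"tz":-0.02,"ax":0,"ay":0,"az":-0.045,"gripper":0},{"tx":0,"ty":0,"tz":0,"ax":0,"ay":0,"az":-0.045,"gripper":0}]' | grep -E "pos|wid"
python3 -m crank '[{"tx":0,"ty":0,"tz":0,"ax":0,"ay":0,"az":-0.045,"gripper":0},{"tx":0,"ty":0,"tz":0,"ax":0,"ay":0,"az":-0.045,"gripper":0},{"tx":0,"ty":0,"tz":0,"ax":0,"ay":0,"az":-0.035,"gripper":0},{"tx":0,"ty":0,"tz":0,"ax":0,"ay":0,"az":0,"gripper":0},{"tx":0,"ty":0,"tz":0,"ax":0,"ay":0,"az":0,"gripper":0}]' | grep -E "pos|wid"
python3 -c "
from h import *
p,P=cloud('scene');cv2.imwrite('pics/s7.png',cv2.resize(p[70:230,270:430],(600,600))[:,:,::-1]);st();rel([455,-308,140],Rd(88))"
```

```text
ee_pos: [459.0, 383.2, 34.3]
ee_pos: [456.2, 381.7, 50.6]
width: 33.8
ee_pos: [459.6, 383.8, 207.0]
width: 33.4
ee_pos: [457.8, 382.7, 202.4]
width: 33.2
t 26.2 pos [457.8 382.7 202.4] F [-0.   0.2 -0.5] w 33.6 gf 29.9 q [ 0.51  0.37  1.48  0.    1.3  -1.02]
turn [-0.0001 -0.0001 -0.0006] shift(after turn) [-0.0213 -0.6904  0.0624] rows>= 13.9 0.0
```

View pics/s7.png

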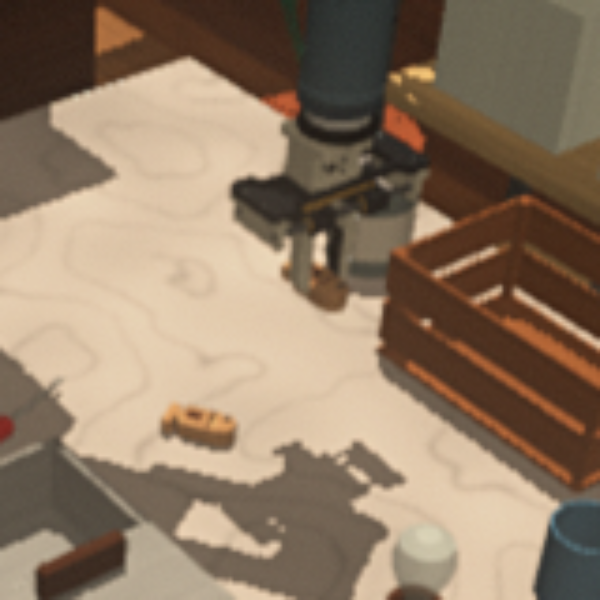

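```bash
for i in 1 2 3; do python3 -m crank '[{"tx":-0.0014,"ty":-0.046,"tz":0,"ax":0,"ay":0,"az":0,"gripper":0},{"tx":-0.0014,"ty":-0.046,"tz":0,"ax":0,"ay":0,"az":0,"gripper":0},{"tx":-0.0014,"ty":-0.046,"tz":0,"ax":0,"ay":0,"az":0,"gripper":0},{"tx":-0.0014,"ty":-0.046,"tz":0,"ax":0,"ay":0,"az":0,"gripper":0},{"tx":-0.0014,"ty":-0.046,"tz":0,"ax":0,"ay":0,"az":0,"gripper":0}]' | grep -E "pos|wid"; done
python3 -m crank '[{"tx":0,"ty":0,"tz":0.02,"ax":0,"ay":0,"az":0,"gripper":0},{"tx":0,"ty":0,"tz":0.03,"ax":0,"ay":0,"az":0,"gripper":0},{"tx":0,"ty":0,"tz":0.02,"ax":0,"ay":0,"az":0,"gripper":0},{"tx":0,"ty":0,"tz":0,"ax":0,"ay":0,"az":0,"gripper":0},{"tx":0,"ty":0,"tz":0,"ax":0,"ay":0,"az":0,"gripper":0}]' | grep -E "pos|wid"
python3 -c "
from h import *
st();rel([455,-308,61],Rd(88))"
```

```text
ee_pos: [456.8, 151.0, 202.7]
width: 33.6
ee_pos: [456.0, -79.3, 202.9]
width: 33.9
ee_pos: [455.1, -309.6, 202.7]
width: 33.8
ee_pos: [455.6, -307.6, 132.9]
width: 33.7
t 28.2 pos [ 455.6 -307.6  132.9] F [-1.3 -1.1 -1.1] w 33.7 gf 29.9 q [-0.8   0.35  1.68  0.    1.1  -2.33]
turn [ 0.0001 -0.0001 -0.    ] shift(after turn) [ 0.0006 -0.0004  0.0719] rows>= 1.4 0.0
```

```bash
python3 -m crank '[{"tx":0,"ty":0,"tz":0.03,"ax":0,"ay":0,"az":0,"gripper":0},{"tx":0,"ty":0,"tz":0.025,"ax":0,"ay":0,"az":0,"gripper":0},{"tx":0,"ty":0,"tz":0.012,"ax":0,"ay":0,"az":0,"gripper":0},{"tx":0,"ty":0,"tz":0.004,"ax":0,"ay":0,"az":0,"gripper":0},{"tx":0,"ty":0,"tz":0,"ax":0,"ay":0,"az":0,"gripper":0}]' | grep -E "pos|ft"
python3 -m crank '[{"tx":0,"ty":0,"tz":0.001,"ax":0,"ay":0,"az":0,"gripper":0},{"tx":0,"ty":0,"tz":0,"ax":0,"ay":0,"az":0,"gripper":0},{"tx":0,"ty":0,"tz":0,"ax":0,"ay":0,"az":0,"gripper":0.5},{"tx":0,"ty":0,"tz":0,"ax":0,"ay":0,"az":0,"gripper":0.5},{"tx":0,"ty":0,"tz":0,"ax":0,"ay":0,"az":0,"gripper":0.5}]' | grep -E "pos|ft|wid"
python3 -m crank '[{"tx":0,"ty":0,"tz":0,"ax":0,"ay":0,"az":0,"gripper":0.5},{"tx":0,"ty":0,"tz":-0.03,"ax":0,"ay":0,"az":0,"gripper":0.5},{"tx":0,"ty":0,"tz":-0.04,"ax":0,"ay":0,"az":0,"gripper":0.5},{"tx":0,"ty":0,"tz":-0.03,"ax":0,"ay":0,"az":0,"gripper":0.5},{"tx":0,"ty":0.02,"tz":0,"ax":0,"ay":0,"az":0,"gripper":0}]' | grep -E "pos|ft|wid"
python3 -c "
from h import *
p,P=cloud('top');cv2.imwrite('pics/t8.png',cv2.resize(p[215:305,315:435],(800,600),interpolation=cv2.INTER_CUBIC)[:,:,::-1])
p,P=cloud('scene');cv2.imwrite('pics/s8.png',cv2.resize(p[190:300,150:300],(750,550))[:,:,::-1]);st();rel([372,-246,150],Rd(0))"
```

```text
ee_pos: [456.0, -308.0, 62.4]
ft_force: [0.5, 0.1, 0.2]
ee_pos: [455.6, -307.7, 61.0]
ft_force: [-0.5, 0.5, -0.3]
width: 45.9
ee_pos: [458.5, -291.2, 165.3]
ft_force: [0.6, -1.3, -0.5]
width: 41.8
t 29.8 pos [ 456.1 -285.6  161. ] F [-0.5  0.7 -1.6] w 34.6 gf 0.0 q [-0.77  0.3   1.68  0.    1.16 -2.31]
turn [ 2.000e-04 -0.000e+00  4.895e-01] shift(after turn) [ 0.0396 -0.0841  0.011 ] rows>= 1.9 10.3
```

View pics/s8.png

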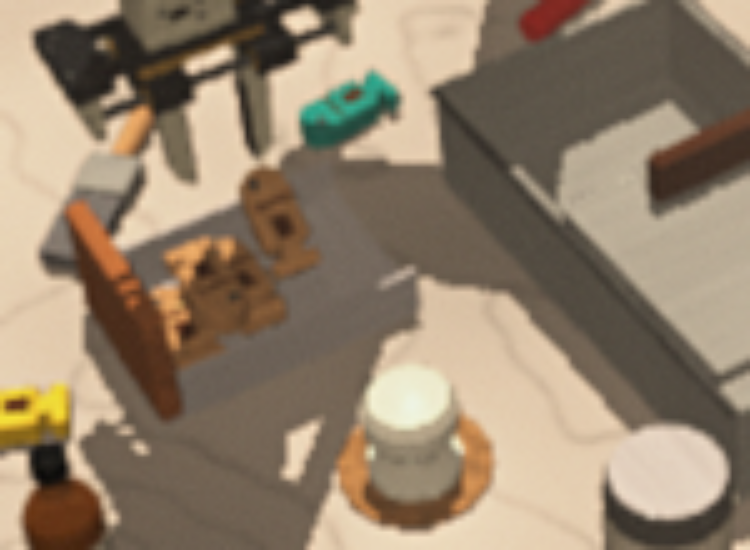

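Fob B lies flat across the other two. Now I push fob A's raised head inward over the wall with the fingers closed.

```bash
python3 -m crank '[{"tx":0.035,"ty":0.016,"tz":0,"ax":0,"ay":0,"az":0,"gripper":0},{"tx":0.035,"ty":0.015,"tz":0,"ax":0,"ay":0,"az":0,"gripper":0},{"tx":0.035,"ty":0.015,"tz":0,"ax":0,"ay":0,"az":0,"gripper":0},{"tx":0,"ty":0,"tz":0.035,"ax":0,"ay":0,"az":0,"gripper":0},{"tx":0,"ty":0,"tz":0.035,"ax":0,"ay":0,"az":0,"gripper":0}]' | grep -E "pos|wid"
python3 -c "
from h import *
p,P=cloud('top');z=P[...,2];m=box((z>45)&(z<70),335,375,262,285);print(rect(m,P));st();rel([352,-243,70],Rd(88))"
```

```text
ee_pos: [352.0, -237.6, 90.0]
width: 0.4
(array([ 405.1, -264.2]), array([78.6, 39.4]), 89.8, 169)
t 30.4 pos [ 349.5 -234.8   84.7] F [-1.7  0.2 -3.1] w 0.4 gf 0.0 q [-0.86  0.22  2.03 -0.    0.9  -2.39]
turn [ 0.0019 -0.0018  0.0002] shift(after turn) [-0.0028 -0.0081  0.0147] rows>= 0.3 0.1
```

```bash
python3 -m crank '[{"tx":0,"ty":-0.006,"tz":0.01,"ax":0,"ay":0,"az":0,"gripper":0},{"tx":0,"ty":0,"tz":0.006,"ax":0,"ay":0,"az":0,"gripper":0},{"tx":-0.01,"ty":0,"tz":0,"ax":0,"ay":0,"az":0,"gripper":0},{"tx":-0.01,"ty":0,"tz":0,"ax":0,"ay":0,"az":0,"gripper":0},{"tx":-0.01,"ty":0,"tz":0,"ax":0,"ay":0,"az":0,"gripper":0}]' | grep -E "pos|ft"
python3 -m crank '[{"tx":-0.005,"ty":0,"tz":0,"ax":0,"ay":0,"az":0,"gripper":0},{"tx":-0.005,"ty":0,"tz":0,"ax":0,"ay":0,"az":0,"gripper":0},{"tx":-0.003,"ty":0,"tz":0,"ax":0,"ay":0,"az":0,"gripper":0},{"tx":0,"ty":0,"tz":0,"ax":0,"ay":0,"az":0,"gripper":0},{"tx":0,"ty":0,"tz":0,"ax":0,"ay":0,"az":0,"gripper":0}]' | grep -E "pos|ft"
python3 -c "
from h import *
p,P=cloud('scene');cv2.imwrite('pics/s9.png',cv2.resize(p[190:300,150:300],(750,550))[:,:,::-1]);st()
p,P=cloud('top');z=P[...,2]
for f in range(228,276,3): print(P[f,342:372:2,2].round())"
```

```text
ee_pos: [384.3, -245.7, 75.5]
ft_force: [0.1, -0.7, -0.1]
ee_pos: [395.4, -245.4, 74.6]
ft_force: [0.2, -0.3, 0.7]
t 31.4 pos [ 395.3 -245.4   74.6] F [-0.3 -0.6 -0.2] w 0.6 gf 0.0 q [-0.8   0.3   1.95 -0.    0.9  -2.33]
[ 0.  1.  3.  1. -2.  3. -2. nan -3. -1.  2.  1.  4.  2.  3.]
[7. 5. 4. 5. 6. 9. 5. 3. 7. 7. 7. 3. 4. 8. 7.]
[ 7.  8.  5.  4.  3. 10.  7.  8.  4.  8.  6.  2.  3.  6.  8.]
[8. 7. 6. 6. 5. 5. 6. 5. 6. 6. 8. 4. 7. 6. 5.]
[7. 7. 3. 6. 3. 7. 6. 3. 6. 3. 6. 7. 4. 5. 6.]
[ 9.  6.  5.  6.  7.  8.  6.  4.  6. 20. 27. 23. 27. 25. 41.]
[ 7.  9.  5. 25. 20. 27. 23. 28. 23.  4. 11. 25. 23. 25. 45.]
[12.  6.  8. 25. 29. 27. 25. 24. 26. 23. 28. 28. 27. 26. 47.]
[13.  7.  8. 26. 23. 25. 22. 22.  3. 24. 28. 26. 27. 31. 47.]
[10.  6. 16. 26. 31. 29. 28. 26. 25. 28. 28. 23. 30. 30. 47.]
[ 11.   7.  18.  29.  27.  29.  29.  26.  23.  25.  34.  27.  28.  29.
 400.]
[ 10.   7.  16.  28.  30.  27.  25.  27.   2.  25.  24.  28. 392. 406.
 420.]
[150. 156. 156. 157. 155. 163. 159. 161. 162. 162. 233. 399. 413. 429.
 441.]
[180. 183. 175. 181. 176. 180. 176. 175. 233. 390. 403. 421. 433. 447.
 457.]
[ 12.   8.   5.  22.  31. 162. 180. 236. 398. 411. 425. 438. 451. 456.
 465.]
[ 41.  39.  41.  42. 140. 161. 234. 405. 419. 431. 445. 452. 458. 472.
 481.]
```

View pics/s9.png

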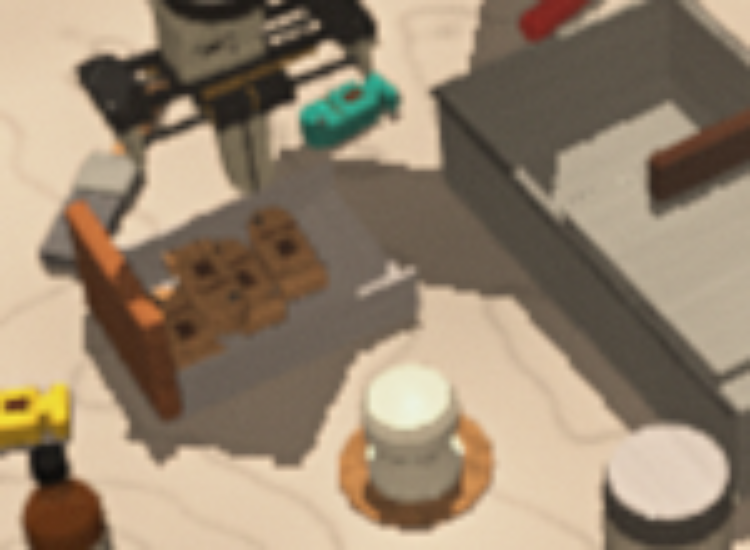

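Fob A now lies flat in the tray. Next is fob C.

```bash
python3 -m crank '[{"tx":0.01,"ty":0,"tz":-0.03,"ax":0,"ay":0,"az":0,"gripper":0.3},{"tx":0,"ty":0,"tz":-0.045,"ax":0,"ay":0,"az":-0.047,"gripper":0.7},{"tx":0,"ty":0,"tz":-0.045,"ax":0,"ay":0,"az":-0.047,"gripper":0.7},{"tx":0,"ty":0,"tz":0,"ax":0,"ay":0,"az":-0.047,"gripper":0.7},{"tx":0,"ty":0,"tz":0,"ax":0,"ay":0,"az":-0.047,"gripper":0.7}]' | grep -E "pos"
python3 -c "
from h import *
p,P=cloud('top');fobs(p,P,(115,225,215,295));st();rel([403.6,285.5,110],Rd(122))"
```

```text
ee_pos: [386.0, -245.9, 196.5]
fob px [172. 271.] mean [403.9 284.7  20.7] yaw axis deg -146.5 len -39.0 38.0 skew 0.07 rect (array([403.8, 285.4]), array([76.7, 35.2]), 33.3, 303) z [16. 25.] 303
t 32.0 pos [ 385.6 -245.5  195.7] F [ 0.  -0.2 -0.1] w 39.8 gf 0.0 q [-0.81  0.13  1.82 -0.    1.2  -2.95]
turn [-0.0007  0.0001  0.0036] shift(after turn) [-0.2967  0.4408  0.0857] rows>= 10.8 0.1
```

```bash
for i in 1 2; do python3 -m crank '[{"tx":-0.0247,"ty":0.0367,"tz":0,"ax":0,"ay":0,"az":0,"gripper":0.7},{"tx":-0.0247,"ty":0.0367,"tz":0,"ax":0,"ay":0,"az":0,"gripper":0.7},{"tx":-0.0247,"ty":0.0367,"tz":0,"ax":0,"ay":0,"az":0,"gripper":0.7},{"tx":-0.0247,"ty":0.0367,"tz":0,"ax":0,"ay":0,"az":0,"gripper":0.7},{"tx":-0.0247,"ty":0.0367,"tz":0,"ax":0,"ay":0,"az":0,"gripper":0.7}]' | grep -E "pos"; done
python3 -m crank '[{"tx":-0.0247,"ty":0.0367,"tz":0,"ax":0,"ay":0,"az":0,"gripper":0.7},{"tx":-0.0247,"ty":0.0367,"tz":0,"ax":0,"ay":0,"az":0,"gripper":0.7},{"tx":0,"ty":0,"tz":0.045,"ax":0,"ay":0,"az":0,"gripper":0.7},{"tx":0,"ty":0,"tz":0.045,"ax":0,"ay":0,"az":0,"gripper":0.7},{"tx":0,"ty":0,"tz":0.02,"ax":0,"ay":0,"az":0,"gripper":0.7}]' | grep -E "pos"
python3 -m crank '[{"tx":0,"ty":0,"tz":0,"ax":0,"ay":0,"az":0,"gripper":0.7},{"tx":0,"ty":0,"tz":0,"ax":0,"ay":0,"az":0,"gripper":0.7},{"tx":0,"ty":0,"tz":0,"ax":0,"ay":0,"az":0,"gripper":0.7},{"tx":0,"ty":0,"tz":0,"ax":0,"ay":0,"az":0,"gripper":0.7},{"tx":0,"ty":0,"tz":0,"ax":0,"ay":0,"az":0,"gripper":0.7}]' | grep -E "pos"
python3 -c "
from h import *
p,P=cloud('scene');fobs(p,P,(290,370,165,230));st();rel([403.6,285.5,29],Rd(122))"
```

```text
ee_pos: [392.8, -22.6, 194.5]
ee_pos: [400.8, 198.6, 194.5]
ee_pos: [401.7, 284.7, 80.9]
ee_pos: [405.4, 285.5, 85.9]
fob px [323. 183.] mean [411.4 284.1  18.8] yaw axis deg -147.3 len -38.0 39.0 skew 0.11 rect (array([409.2, 286.9]), array([76.3, 46.5]), 24.7, 128) z [10. 25.] 128
t 34.0 pos [405.2 285.5  85.7] F [ 0.1  0.2 -0. ] w 64.9 gf 0.0 q [ 0.39  0.33  1.87 -0.    0.95 -1.74]
turn [-0.0001  0.0006 -0.0007] shift(after turn) [0.0013 0.0009 0.0567] rows>= 1.1 0.0
```

```bash
python3 -m crank '[{"tx":0.001,"ty":0.001,"tz":0.025,"ax":0,"ay":0,"az":0,"gripper":0.7},{"tx":0,"ty":0,"tz":0.024,"ax":0,"ay":0,"az":0,"gripper":0.7},{"tx":0,"ty":0,"tz":0.006,"ax":0,"ay":0,"az":0,"gripper":0.7},{"tx":0,"ty":0,"tz":0,"ax":0,"ay":0,"az":0,"gripper":0.7},{"tx":0,"ty":0,"tz":0,"ax":0,"ay":0,"az":0,"gripper":0}]' | grep -E "pos"
python3 -m crank '[{"tx":0,"ty":0,"tz":0,"ax":0,"ay":0,"az":0,"gripper":0},{"tx":0,"ty":0,"tz":0,"ax":0,"ay":0,"az":0,"gripper":0},{"tx":0,"ty":0,"tz":0,"ax":0,"ay":0,"az":0,"gripper":0},{"tx":0,"ty":0,"tz":0,"ax":0,"ay":0,"az":0,"gripper":0},{"tx":0,"ty":0,"tz":0,"ax":0,"ay":0,"az":0,"gripper":0}]' | grep -E "pos|wid|gri"
python3 -m crank '[{"tx":0,"ty":0,"tz":-0.025,"ax":0,"ay":0,"az":0,"gripper":0},{"tx":0,"ty":0,"tz":-0.04,"ax":0,"ay":0,"az":0.047,"gripper":0},{"tx":0,"ty":0,"tz":-0.05,"ax":0,"ay":0,"az":0.047,"gripper":0},{"tx":0,"ty":0,"tz":-0.045,"ax":0,"ay":0,"az":0.047,"gripper":0},{"tx":0,"ty":0,"tz":-0.01,"ax":0,"ay":0,"az":0.047,"gripper":0}]' | grep -E "pos|wid|gri"
python3 -c "
from h import *
st();rel([455.3,-260,140],Rd(88))"
```

```text
ee_pos: [403.8, 285.9, 30.5]
ee_pos: [403.4, 285.8, 30.2]
width: 33.6
gripper_force: 29.9
ee_pos: [405.6, 286.7, 205.1]
width: 33.8
gripper_force: 29.9
t 35.5 pos [405.6 286.7 205.1] F [ 0.7  0.4 -0.7] w 33.8 gf 29.9 q [ 0.39  0.19  1.72 -0.    1.23 -1.14]
turn [ 0.0012  0.0027 -0.0016] shift(after turn) [-0.0688 -0.5447  0.0651] rows>= 11.1 0.1
```

```bash
for i in 1 2; do python3 -m crank '[{"tx":-0.0035,"ty":-0.0448,"tz":0,"ax":0,"ay":0,"az":0,"gripper":0},{"tx":-0.0035,"ty":-0.0448,"tz":0,"ax":0,"ay":0,"az":0,"gripper":0},{"tx":-0.0035,"ty":-0.0448,"tz":0,"ax":0,"ay":0,"az":0,"gripper":0},{"tx":-0.0035,"ty":-0.0448,"tz":0,"ax":0,"ay":0,"az":0,"gripper":0},{"tx":-0.0035,"ty":-0.0448,"tz":0,"ax":0,"ay":0,"az":0,"gripper":0}]' | grep -E "pos|wid"; done
python3 -m crank '[{"tx":-0.0035,"ty":-0.0448,"tz":0,"ax":0,"ay":0,"az":0,"gripper":0},{"tx":-0.0035,"ty":-0.0448,"tz":0,"ax":0,"ay":0,"az":0,"gripper":0},{"tx":0,"ty":0,"tz":0.03,"ax":0,"ay":0,"az":0,"gripper":0},{"tx":0,"ty":0,"tz":0.03,"ax":0,"ay":0,"az":0,"gripper":0},{"tx":0,"ty":0,"tz":0,"ax":0,"ay":0,"az":0,"gripper":0}]' | grep -E "pos|wid"
python3 -c "
from h import *
st();rel([447,-254,62],Rd(88));p,P=cloud('top')
for f in range(230,276,3): print(P[f,336:392:3,2].round())"
```

```text
ee_pos: [412.6, 59.6, 199.6]
width: 33.6
ee_pos: [422.4, -165.1, 199.6]
width: 33.7
ee_pos: [424.3, -251.4, 135.9]
width: 33.5
t 37.0 pos [ 424.3 -251.4  135.9] F [-0.3  0.4 -0.1] w 33.5 gf 29.9 q [-0.76  0.26  1.81 -0.    1.08 -2.3 ]
turn [ 0.0018 -0.0021 -0.0001] shift(after turn) [-0.0228 -0.0018  0.0739] rows>= 1.5 0.1
[42. 41. 40. 40. 43. 39. 42. 42. 40. 44. 38. 39. 43. 41. 40. 36. 38. 40.
 43.]
[15. 12. 10.  6.  5.  4.  1.  7.  5.  4.  2.  5.  7.  6.  7.  4.  7.  7.
  5.]
[ 15.  11.  11.   5.   7.   5.   2.   7.   4.   6.   5.   9.   9.   8.
  27.  27.  24.  27. 488.]
[ 17.   8.  12.   3.   3.   6.   5.   4.   8.   6.   5.   8.  48.  51.
  47.  24. 465. 485. 504.]
[ 11.   9.   8.   8.   5.   5.   5.   2.  23.  23.  26.  28.  53.  49.
  45. 460. 484. 503. 514.]
[ 16.  11.   9.   7.   8.  11.   6.   5.  18.  25.  33.  33.  52.  49.
 461. 481. 499. 516. 524.]
[ 14.  11.   7.   4.  27.  24.  25.  26. 110.  25.  26.  33.  51. 458.
 479. 500. 513. 523. 528.]
[243. 242. 241.   7.   5. 219. 224. 223. 225. 130. 124.  34. 457. 477.
 498. 514. 520. 532. 530.]
[239. 243. 242. 215. 219. 220. 222. 220. 221. 215.  nan 455. 476. 496.
 512. 521. 534. 534. 533.]
[241. 243. 242. 243. 243. 241. 241. 242. 242. 240. 322. 474. 493. 509.
 518. 536. 537. 537. 534.]
[242. 241. 242.   4.  30. 221. 223. 224. 223. 295. 474. 488. 506. 515.
 534. 542. 540. 540. 537.]
[241. 242. 242.   3.  27. 221. 222. 221. 223. 465. 491. 505. 514. 532.
 543. 542. 542. 540. 538.]
[239. 241. 242.  12.  25. 221. 221. 223. 454. 480. 495. 511. 530. 545.
 549. 544. 543. 541. 522.]
[243. 244. 240.   3.  27. 224. 220. 223. 471. 493. 509. 527. 545. 551.
 549. 547. 544. 517. 521.]
[241. 243. 241. 241.  17. 222. 225. 473. 490. 509. 525. 545. 555. 552.
 551. 549. 548. 518. 520.]
[240. 242. 243. 242. 243. 242. 466. 488. 506. 524. 542. 555. 556. 556.
 551. 551. 514. 515. 519.]
```

```bash
python3 -m crank '[{"tx":-0.023,"ty":-0.002,"tz":0.02,"ax":0,"ay":0,"az":0,"gripper":0},{"tx":0,"ty":0,"tz":0.03,"ax":0,"ay":0,"az":0,"gripper":0},{"tx":0,"ty":0,"tz":0.015,"ax":0,"ay":0,"az":0,"gripper":0},{"tx":0,"ty":0,"tz":0.005,"ax":0,"ay":0,"az":0,"gripper":0},{"tx":0,"ty":0,"tz":0,"ax":0,"ay":0,"az":0,"gripper":0}]' | grep -E "pos|ft"
python3 -m crank '[{"tx":0,"ty":0,"tz":0.001,"ax":0,"ay":0,"az":0,"gripper":0},{"tx":0,"ty":0,"tz":0,"ax":0,"ay":0,"az":0,"gripper":0},{"tx":0,"ty":0,"tz":0,"ax":0,"ay":0,"az":0,"gripper":0},{"tx":0,"ty":0,"tz":0,"ax":0,"ay":0,"az":0,"gripper":0.42},{"tx":0,"ty":0,"tz":0,"ax":0,"ay":0,"az":0,"gripper":0.42}]' | grep -E "pos|ft|wid"
python3 -m crank '[{"tx":0,"ty":0,"tz":0,"ax":0,"ay":0,"az":0,"gripper":0.42},{"tx":0,"ty":0,"tz":-0.02,"ax":0,"ay":0,"az":0,"gripper":0.42},{"tx":0,"ty":0,"tz":-0.045,"ax":0,"ay":0,"az":0,"gripper":0.42},{"tx":0,"ty":0,"tz":-0.045,"ax":0,"ay":0,"az":0,"gripper":0.42},{"tx":0.03,"ty":0,"tz":-0.02,"ax":0,"ay":0,"az":0,"gripper":0.42}]' | grep -E "pos|ft|wid"
python3 -m crank '[{"tx":0,"ty":0.04,"tz":0,"ax":0,"ay":0,"az":0,"gripper":0.42},{"tx":0,"ty":0.045,"tz":0,"ax":0,"ay":0,"az":0,"gripper":0.42},{"tx":0,"ty":0.045,"tz":0,"ax":0,"ay":0,"az":0,"gripper":0.42},{"tx":0,"ty":0.045,"tz":0,"ax":0,"ay":0,"az":0,"gripper":0.42},{"tx":0,"ty":0.045,"tz":0,"ax":0,"ay":0,"az":0,"gripper":0.42}]' | grep -E "pos|ft|wid"
python3 -c "
from h import *
p,P=cloud('top','t10');z=P[...,2];st()
q,_=cloud('scene')
cv2.imwrite('pics/m10.png',np.hstack([cv2.resize(p[220:290,320:420],(400,300)),cv2.resize(q[200:280,165:270],(400,300))])[:,:,::-1])
print('trayback',rect(box((z>85)&(z<105),380,420,220,290),P),'walls',rect(box((z>32)&(z<105),325,412,215,290),P))
fobs(p,P,(100,230,180,320))
rel([451.7,-368.4,150],Rd(88.2));rel([451.7,-368.4,150],Rd(-91.8))"
```

```text
ee_pos: [450.3, -255.9, 70.4]
ft_force: [-0.4, 0.4, 0.4]
ee_pos: [449.9, -256.0, 69.0]
ft_force: [-0.5, -0.6, 0.4]
width: 38.9
ee_pos: [423.0, -256.8, 202.9]
ft_force: [-0.0, -1.7, 0.5]
width: 39.0
ee_pos: [427.0, -33.4, 198.9]
ft_force: [0.6, 0.8, -0.5]
width: 39.0
t 39.1 pos [426.  -27.1 198.7] F [-3.2  5.5 -0.8] w 39.1 gf 0.0 q [-0.33  0.07  1.87  0.    1.2  -1.87]
trayback (array([ 451.7, -368.2]), array([ 15.9, 128.3]), 87.8, 309) walls (array([ 454. , -282.3]), array([189.7, 129.9]), 88.9, 1391)
turn [ 0.0006 -0.0001  0.001 ] shift(after turn) [-0.0359 -0.3373  0.0487] rows>= 6.9 0.0
turn [ 2.00e-04  1.00e-03 -9.99e-01] shift(after turn) [0.0359 0.3373 0.0487] rows>= 6.9 20.9
```

View pics/m10.png

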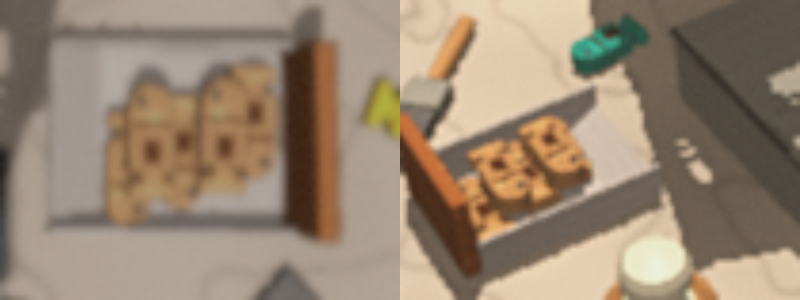

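All five fobs are in the tray and none remain on the sill. The tray has not shifted. Now I pinch its back.

```bash
python3 -m crank '[{"tx":-0.0045,"ty":-0.0422,"tz":0,"ax":0,"ay":0,"az":0,"gripper":0.42},{"tx":-0.0045,"ty":-0.0422,"tz":0,"ax":0,"ay":0,"az":0,"gripper":0.42},{"tx":-0.0045,"ty":-0.0422,"tz":0,"ax":0,"ay":0,"az":0,"gripper":0.42},{"tx":-0.0045,"ty":-0.0422,"tz":0,"ax":0,"ay":0,"az":0,"gripper":0.42},{"tx":-0.0045,"ty":-0.0422,"tz":0,"ax":0,"ay":0,"az":0,"gripper":0.42}]' | grep -E "pos"
python3 -m crank '[{"tx":-0.0045,"ty":-0.0422,"tz":0,"ax":0,"ay":0,"az":0,"gripper":0.42},{"tx":-0.0045,"ty":-0.0422,"tz":0,"ax":0,"ay":0,"az":0,"gripper":0.42},{"tx":-0.0045,"ty":-0.0422,"tz":0,"ax":0,"ay":0,"az":0,"gripper":0.42},{"tx":0,"ty":0,"tz":0.025,"ax":0,"ay":0,"az":0,"gripper":0.42},{"tx":0,"ty":0,"tz":0.025,"ax":0,"ay":0,"az":0,"gripper":0.42}]' | grep -E "pos"
python3 -m crank '[{"tx":0,"ty":0,"tz":0,"ax":0,"ay":0,"az":0,"gripper":0.42},{"tx":0,"ty":0,"tz":0,"ax":0,"ay":0,"az":0,"gripper":0.42},{"tx":0,"ty":0,"tz":0,"ax":0,"ay":0,"az":0,"gripper":0.42},{"tx":0,"ty":0,"tz":0,"ax":0,"ay":0,"az":0,"gripper":0.42},{"tx":0,"ty":0,"tz":0,"ax":0,"ay":0,"az":0,"gripper":0.42}]' | grep -E "pos"
python3 -c "
from h import *
st();rel([451.7,-368.3,56],Rd(88.2))"
```

```text
ee_pos: [442.2, -249.1, 198.7]
ee_pos: [451.3, -376.6, 148.2]
ee_pos: [452.3, -373.8, 149.9]
t 40.7 pos [ 452.3 -373.8  149.9] F [ 0.3  1.1 -0.1] w 38.8 gf 0.0 q [-0.88  0.4   1.57 -0.    1.17 -2.42]
turn [-0.0005  0.0005 -0.0007] shift(after turn) [0.0008 0.0055 0.0939] rows>= 1.9 0.0
```

```bash
python3 -m crank '[{"tx":0.001,"ty":0.0055,"tz":0.02,"ax":0,"ay":0,"az":0,"gripper":0.42},{"tx":0,"ty":0,"tz":0.03,"ax":0,"ay":0,"az":0,"gripper":0.42},{"tx":0,"ty":0,"tz":0.03,"ax":0,"ay":0,"az":0,"gripper":0.42},{"tx":0,"ty":0,"tz":0.013,"ax":0,"ay":0,"az":0,"gripper":0.42},{"tx":0,"ty":0,"tz":0,"ax":0,"ay":0,"az":0,"gripper":0.42}]' | grep -E "pos|ft"
python3 -m crank '[{"tx":0,"ty":0,"tz":0,"ax":0,"ay":0,"az":0,"gripper":0.42},{"tx":0,"ty":0,"tz":0,"ax":0,"ay":0,"az":0,"gripper":0},{"tx":0,"ty":0,"tz":0,"ax":0,"ay":0,"az":0,"gripper":0},{"tx":0,"ty":0,"tz":0,"ax":0,"ay":0,"az":0,"gripper":0},{"tx":0,"ty":0,"tz":0,"ax":0,"ay":0,"az":0,"gripper":0}]' | grep -E "pos|ft|wid|gri"
python3 -m crank '[{"tx":0,"ty":0,"tz":0,"ax":0,"ay":0,"az":0,"gripper":0},{"tx":0,"ty":0,"tz":0,"ax":0,"ay":0,"az":0,"gripper":0},{"tx":0,"ty":0,"tz":-0.005,"ax":0,"ay":0,"az":0,"gripper":0},{"tx":0,"ty":0,"tz":-0.01,"ax":0,"ay":0,"az":0,"gripper":0},{"tx":0,"ty":0,"tz":-0.015,"ax":0,"ay":0,"az":0,"gripper":0}]' | grep -E "pos|ft|wid|gri"
python3 -c "
from h import *
st();q,P=cloud('scene');cv2.imwrite('pics/s11.png',cv2.resize(q[160:300,120:300],(720,560))[:,:,::-1])"
```

```text
ee_pos: [450.3, -367.0, 54.2]
ft_force: [-0.5, 0.1, -0.0]
ee_pos: [451.2, -368.3, 56.5]
ft_force: [-0.7, -0.8, 3.7]
width: 15.8
gripper_force: 30.0
ee_pos: [450.2, -367.2, 85.0]
ft_force: [0.0, -0.1, -4.5]
width: 15.5
gripper_force: 30.0
t 42.2 pos [ 450.2 -367.2   85. ] F [ 0.  -0.1 -4.5] w 15.5 gf 30.0 q [-0.88  0.46  1.65 -0.    1.03 -2.41]
```

View pics/s11.png

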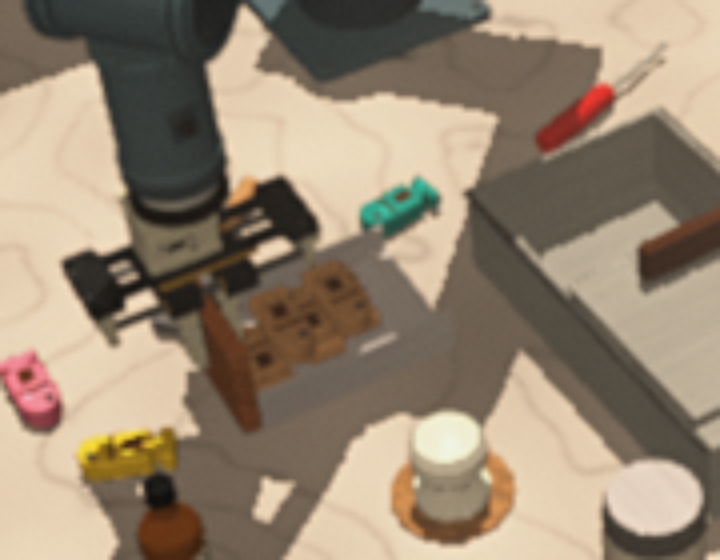

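The tray is lifted level with all five fobs. I raise it and carry it over the bin.

```bash
python3 -m crank '[{"tx":0,"ty":0,"tz":-0.02,"ax":0,"ay":0,"az":0,"gripper":0},{"tx":0,"ty":0,"tz":-0.03,"ax":0,"ay":0,"az":0,"gripper":0},{"tx":0,"ty":0,"tz":-0.03,"ax":0,"ay":0,"az":0,"gripper":0},{"tx":0,"ty":0,"tz":-0.03,"ax":0,"ay":0,"az":0,"gripper":0},{"tx":0,"ty":0,"tz":-0.03,"ax":0,"ay":0,"az":0,"gripper":0}]' | grep -E "pos|ft"
python3 -m crank '[{"tx":0,"ty":0,"tz":-0.03,"ax":0,"ay":0,"az":0,"gripper":0},{"tx":0,"ty":0,"tz":-0.02,"ax":0,"ay":0,"az":0,"gripper":0},{"tx":0,"ty":0,"tz":-0.01,"ax":0,"ay":0,"az":0,"gripper":0},{"tx":0,"ty":0,"tz":0,"ax":0,"ay":0,"az":0,"gripper":0},{"tx":0,"ty":0,"tz":0,"ax":0,"ay":0,"az":0,"gripper":0}]' | grep -E "pos|ft"
python3 -c "
from h import *
st();rel([497,-160,285],Rd(88.2))"
```

```text
ee_pos: [450.7, -367.8, 226.5]
ft_force: [0.2, -0.8, -5.5]
ee_pos: [450.6, -367.6, 284.3]
ft_force: [0.4, -0.4, -5.2]
t 43.2 pos [ 450.6 -367.6  284.3] F [ 0.4 -0.4 -5.2] w 15.7 gf 30.0 q [-0.88  0.29  1.38 -0.    1.47 -2.41]
turn [ 0.0005 -0.0004 -0.0008] shift(after turn) [-0.0399  0.209  -0.0007] rows>= 4.3 0.0
```

```bash
python3 -m crank '[{"tx":-0.001,"ty":0.01,"tz":0,"ax":0,"ay":0,"az":0,"gripper":0},{"tx":-0.003,"ty":0.018,"tz":0,"ax":0,"ay":0,"az":0,"gripper":0},{"tx":-0.005,"ty":0.025,"tz":0,"ax":0,"ay":0,"az":0,"gripper":0},{"tx":-0.006,"ty":0.03,"tz":0,"ax":0,"ay":0,"az":0,"gripper":0},{"tx":-0.006,"ty":0.03,"tz":0,"ax":0,"ay":0,"az":0,"gripper":0}]' | grep -E "pos|ft"
python3 -m crank '[{"tx":-0.006,"ty":0.03,"tz":0,"ax":0,"ay":0,"az":0,"gripper":0},{"tx":-0.005,"ty":0.025,"tz":0,"ax":0,"ay":0,"az":0,"gripper":0},{"tx":-0.004,"ty":0.02,"tz":0,"ax":0,"ay":0,"az":0,"gripper":0},{"tx":-0.003,"ty":0.014,"tz":0,"ax":0,"ay":0,"az":0,"gripper":0},{"tx":-0.001,"ty":0.007,"tz":0,"ax":0,"ay":0,"az":0,"gripper":0}]' | grep -E "pos|ft"
python3 -m crank '[{"tx":0,"ty":0,"tz":0,"ax":0.01,"ay":0,"az":0,"gripper":0},{"tx":0,"ty":0,"tz":0,"ax":0.015,"ay":0,"az":0,"gripper":0},{"tx":0,"ty":0,"tz":0,"ax":0.015,"ay":0,"az":0,"gripper":0},{"tx":0,"ty":0,"tz":0,"ax":0.01,"ay":0,"az":0,"gripper":0},{"tx":0,"ty":0,"tz":0,"ax":0.0,"ay":0,"az":0,"gripper":0}]'
python3 -c "
from h import *
st();q,P=cloud('scene');cv2.imwrite('pics/s12.png',cv2.resize(q[120:320,120:380],(780,600))[:,:,::-1])"
```

```text
ee_pos: [475.7, -253.1, 284.9]
ft_force: [1.0, -0.2, -4.5]
ee_pos: [498.0, -158.3, 285.4]
ft_force: [-0.3, -0.4, -4.7]
t: 44.75
ee_pos: [497.8, -160.3, 285.4]
ee_rot: [[-0.999, 0.033, -0.006], [0.033, 0.987, -0.157], [0.0, -0.158, -0.988]]
ft_force: [-0.7, -0.6, -3.9]
width: 15.9
gripper_force: 30.0
t 44.8 pos [ 497.8 -160.3  285.4] F [-0.7 -0.6 -3.9] w 15.9 gf 30.0 q [-0.43  0.16  1.56 -0.15  1.36 -1.94]
```

View pics/s12.png

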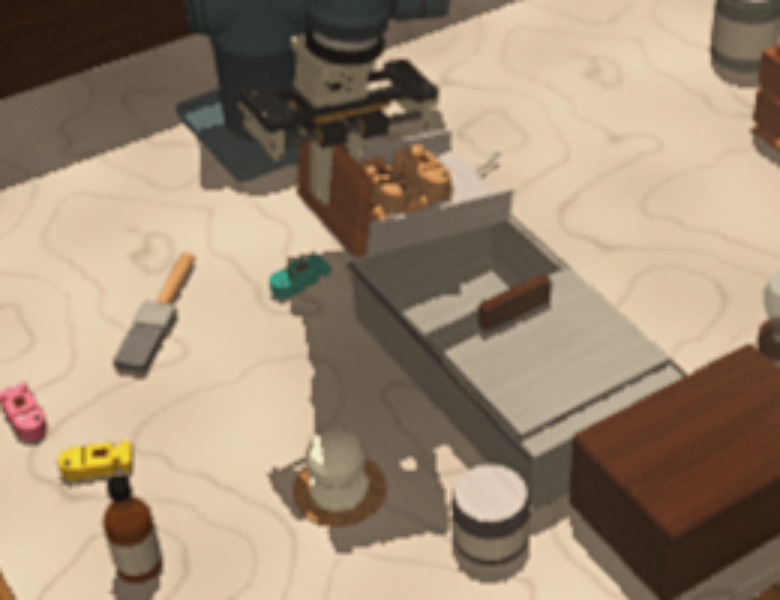

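Picture: the tray is over the bin's near side, tilted 9°, with the fobs still in it. This was my last permitted view, so I work from numbers from here on. Continuing to tip.

```bash
for i in 1 2; do python3 -m crank '[{"tx":0,"ty":0,"tz":0,"ax":0.02,"ay":0,"az":0,"gripper":0},{"tx":0,"ty":0,"tz":0,"ax":0.02,"ay":0,"az":0,"gripper":0},{"tx":0,"ty":0,"tz":0,"ax":0.02,"ay":0,"az":0,"gripper":0},{"tx":0,"ty":0,"tz":0,"ax":0.02,"ay":0,"az":0,"gripper":0},{"tx":0,"ty":0,"tz":0,"ax":0.02,"ay":0,"az":0,"gripper":0}]' | grep -E "pos|ft|rot"; done
python3 -m crank '[{"tx":0,"ty":0,"tz":0,"ax":0.02,"ay":0,"az":0,"gripper":0},{"tx":0,"ty":0,"tz":0,"ax":0.02,"ay":0,"az":0,"gripper":0},{"tx":0,"ty":0,"tz":0,"ax":0,"ay":0,"az":0,"gripper":0},{"tx":0,"ty":0,"tz":0,"ax":0,"ay":0,"az":0,"gripper":0},{"tx":0,"ty":0,"tz":0,"ax":0,"ay":0,"az":0,"gripper":0}]' | grep -E "pos|ft|rot"
python3 -c "
from h import *
st();q,P=cloud('scene','s13');hsv=cv2.cvtColor(q,cv2.COLOR_RGB2HSV)
m=box((hsv[...,1]>70)&(hsv[...,0]<22)&(P[...,0]>415)&(P[...,0]<580),120,420,120,320)
n,l,s,c=cv2.connectedComponentsWithStats(m.astype(np.uint8))
for i in range(1,n):
  if s[i,4]>25: print(c[i].round(),s[i,4],np.nanmedian(P[l==i],0).round())"
```

```text
ee_pos: [498.1, -161.0, 285.7]
ee_rot: [[-0.999, 0.032, -0.016], [0.035, 0.89, -0.455], [-0.001, -0.455, -0.89]]
ft_force: [-1.0, -0.3, -5.5]
ee_pos: [498.2, -160.8, 285.5]
ee_rot: [[-0.999, 0.026, -0.024], [0.035, 0.706, -0.707], [-0.001, -0.708, -0.706]]
ft_force: [-0.7, 0.1, -3.7]
ee_pos: [498.4, -160.9, 286.2]
ee_rot: [[-0.999, 0.023, -0.027], [0.035, 0.614, -0.789], [-0.002, -0.789, -0.614]]
ft_force: [-0.2, -0.2, -3.1]
t 46.3 pos [ 498.4 -160.9  286.2] F [-0.2 -0.2 -3.1] w 15.8 gf 30.0 q [ 0.    0.28  1.73 -0.95  1.33 -1.19]
[396. 157.] 1456 [477. 543.  52.]
[258. 147.] 339 [522. -71. 385.]
[236. 174.] 1558 [ 514. -154.  299.]
[275. 217.] 429 [489.  10.  29.]
[231. 249.] 27 [ 500. -188.   -1.]
[219. 263.] 28 [ 542. -253.   -0.]
[152. 277.] 105 [ 478. -466.    9.]
```

Wrist weight dropped by 2.1 N, which is five fobs, so the tray is empty. I return it.

```bash
for i in 1 2; do python3 -m crank '[{"tx":0,"ty":0,"tz":0,"ax":-0.029,"ay":0,"az":0,"gripper":0},{"tx":0,"ty":0,"tz":0,"ax":-0.029,"ay":0,"az":0,"gripper":0},{"tx":0,"ty":0,"tz":0,"ax":-0.029,"ay":0,"az":0,"gripper":0},{"tx":0,"ty":0,"tz":0,"ax":-0.029,"ay":0,"az":0,"gripper":0},{"tx":0,"ty":0,"tz":0,"ax":-0.029,"ay":0,"az":0,"gripper":0}]' | grep -E "pos|ft|rot"; done
python3 -c "
from h import *
st();rel([450.9,-368.1,150],Rd(88.2))"
```

```text
ee_pos: [498.2, -160.9, 287.1]
ee_rot: [[-0.999, 0.032, -0.013], [0.034, 0.899, -0.437], [-0.003, -0.437, -0.899]]
ft_force: [-0.3, -0.6, -3.5]
ee_pos: [498.0, -161.4, 287.2]
ee_rot: [[-0.999, 0.034, 0.003], [0.034, 0.999, 0.002], [-0.003, 0.002, -1.0]]
ft_force: [0.1, 0.5, -3.8]
t 47.4 pos [ 498.  -161.4  287.2] F [ 0.1  0.5 -3.8] w 16.0 gf 30.0 q [-0.53  0.18  1.52  0.    1.44 -2.07]
turn [ 0.0006  0.0008 -0.0008] shift(after turn) [ 0.0406 -0.208   0.1372] rows>= 5.0 0.0
```

```bash
python3 -m crank '[{"tx":0.008,"ty":-0.0416,"tz":0,"ax":0,"ay":0,"az":0,"gripper":0},{"tx":0.008,"ty":-0.0416,"tz":0,"ax":0,"ay":0,"az":0,"gripper":0},{"tx":0.008,"ty":-0.0416,"tz":0,"ax":0,"ay":0,"az":0,"gripper":0},{"tx":0.008,"ty":-0.0416,"tz":0,"ax":0,"ay":0,"az":0,"gripper":0},{"tx":0.0085,"ty":-0.0416,"tz":0,"ax":0,"ay":0,"az":0,"gripper":0}]' | grep pos
python3 -m crank '[{"tx":0,"ty":0,"tz":0.04,"ax":0,"ay":0,"az":0,"gripper":0},{"tx":0,"ty":0,"tz":0.04,"ax":0,"ay":0,"az":0,"gripper":0},{"tx":0,"ty":0,"tz":0.04,"ax":0,"ay":0,"az":0,"gripper":0},{"tx":0,"ty":0,"tz":0.04,"ax":0,"ay":0,"az":0,"gripper":0},{"tx":0,"ty":0,"tz":0.02,"ax":0,"ay":0,"az":0,"gripper":0}]' | grep pos
python3 -m crank '[{"tx":0,"ty":0,"tz":0,"ax":0,"ay":0,"az":0,"gripper":0},{"tx":0,"ty":0,"tz":0,"ax":0,"ay":0,"az":0,"gripper":0},{"tx":0,"ty":0,"tz":0,"ax":0,"ay":0,"az":0,"gripper":0},{"tx":0,"ty":0,"tz":0,"ax":0,"ay":0,"az":0,"gripper":0},{"tx":0,"ty":0,"tz":0,"ax":0,"ay":0,"az":0,"gripper":0}]' | grep pos
python3 -c "
from h import *
st();rel([451.2,-368.2,57],Rd(88.2))"
```

```text
ee_pos: [449.4, -369.5, 286.7]
ee_pos: [448.7, -366.5, 102.8]
ee_pos: [451.1, -367.6, 107.1]
t 48.9 pos [ 451.1 -367.6  107.1] F [ 0.  -0.4 -3.4] w 15.7 gf 30.0 q [-0.88  0.43  1.63 -0.    1.07 -2.41]
turn [-0.0006  0.0005 -0.0008] shift(after turn) [-0.0002 -0.0006  0.0501] rows>= 1.0 0.0
```

```bash
python3 -m crank '[{"tx":0,"ty":0,"tz":0.02,"ax":0,"ay":0,"az":0,"gripper":0},{"tx":0,"ty":0,"tz":0.018,"ax":0,"ay":0,"az":0,"gripper":0},{"tx":0,"ty":0,"tz":0.006,"ax":0,"ay":0,"az":0,"gripper":0},{"tx":0,"ty":0,"tz":0.002,"ax":0,"ay":0,"az":0,"gripper":0},{"tx":0,"ty":0,"tz":0,"ax":0,"ay":0,"az":0,"gripper":0}]' | grep -E "pos|ft"
for i in 1 2; do python3 -m crank '[{"tx":0,"ty":0,"tz":0.001,"ax":0,"ay":0,"az":0,"gripper":0},{"tx":0,"ty":0,"tz":0.001,"ax":0,"ay":0,"az":0,"gripper":0},{"tx":0,"ty":0,"tz":0,"ax":0,"ay":0,"az":0,"gripper":0},{"tx":0,"ty":0,"tz":0,"ax":0,"ay":0,"az":0,"gripper":0},{"tx":0,"ty":0,"tz":0,"ax":0,"ay":0,"az":0,"gripper":0}]' | grep -E "pos|ft"; done
```

```text
ee_pos: [450.8, -367.3, 60.2]
ft_force: [0.9, -0.4, -2.7]
ee_pos: [450.6, -367.1, 57.8]
ft_force: [-0.4, 0.4, -3.2]
ee_pos: [450.7, -367.3, 56.5]
ft_force: [-1.3, 0.6, 5.1]
```

Contact. I release, rise, clear the view and check the bin.

```bash
python3 -m crank '[{"tx":0,"ty":0,"tz":0,"ax":0,"ay":0,"az":0,"gripper":0.42},{"tx":0,"ty":0,"tz":0,"ax":0,"ay":0,"az":0,"gripper":0.42},{"tx":0,"ty":0,"tz":0,"ax":0,"ay":0,"az":0,"gripper":0.42},{"tx":0,"ty":0,"tz":0,"ax":0,"ay":0,"az":0,"gripper":0.42},{"tx":0,"ty":0,"tz":-0.02,"ax":0,"ay":0,"az":0,"gripper":0.42}]' | grep -E "pos|wid"
python3 -m crank '[{"tx":0,"ty":0,"tz":-0.04,"ax":0,"ay":0,"az":0,"gripper":0.42},{"tx":0,"ty":0,"tz":-0.045,"ax":0,"ay":0,"az":0,"gripper":0.42},{"tx":0,"ty":0,"tz":-0.045,"ax":0,"ay":0,"az":0,"gripper":0.42},{"tx":0,"ty":0,"tz":0,"ax":0,"ay":0,"az":0,"gripper":0.42},{"tx":0,"ty":0,"tz":0,"ax":0,"ay":0,"az":0,"gripper":0.42}]' | grep -E "pos|wid"
python3 -c "
from h import *
p,P=cloud('top','t14');z=P[...,2];st()
fobs(p,P,(238,304,195,268),8,120)
m=box((z>70),242,300,212,264);print('above70 in bin mouth',m.sum());print('max z',np.nanmax(z[214:262,246:298]))
fobs(p,P,(90,240,180,340));fobs(p,P,(300,400,200,300))
print('trayback',rect(box((z>85)&(z<105),380,420,220,290),P),'walls',rect(box((z>32)&(z<105),325,412,215,290),P));print('knob',rect(box((z>58)&(z<85),335,375,165,215),P)); print('grip',rect(box((z>125)&(z<140),240,300,180,240),P))
for f in range(206,268,4): print(P[f,238:306:4,2].round().astype(int))
rel([605.2,-10.4,180],Rd(0))"
```

```text
ee_pos: [449.1, -365.5, 73.3]
width: 38.9
ee_pos: [450.9, -367.5, 206.8]
width: 38.7
t 51.4 pos [ 450.3 -366.7  205.2] F [-0.7  0.5  0. ] w 39.2 gf 0.0 q [-0.88  0.34  1.51 -0.    1.29 -2.41]
fob px [296. 225.] mean [535.2 -82.1  26.8] yaw axis deg -166.1 len -38.0 40.0 skew -0.05 rect (array([534.1, -81.8]), array([78.3, 36.1]), 16.2, 271) z [22. 31.] 271
fob px [285. 236.] mean [502.1 -50.8  27.2] yaw axis deg -164.4 len -38.0 39.0 skew -0.06 rect (array([501.5, -51.1]), array([77. , 33.5]), 14.5, 269) z [23. 31.] 269
fob px [260. 244.] mean [479.5  23.   34.6] yaw axis deg 108.8 len -51.0 55.0 skew 0.17 rect (array([482.7,  25.5]), array([99.3, 97.8]), 3.4, 757) z [24. 49.] 757
above70 in bin mouth 0
max z 60.29407577843176
fob px [234. 308.] mean [296.9 102.   22.3] yaw axis deg 117.2 len -19.0 21.0 skew -0.02 rect (array([295.4, 102.5]), array([23. , 39.2]), 19.0, 95) z [15. 28.] 95
fob px [301. 229.] mean [521.9 -97.2  27.9] yaw axis deg -178.0 len -30.0 23.0 skew -0.36 rect (array([525.1, -99.1]), array([ 9.8, 52.9]), 88.7, 49) z [25. 32.] 49
trayback (array([ 451.5, -367.9]),
[... 857 characters left out ...]
  7  7  4  9  3 10]
[                  54                    5                   28
                   24                    4                    5
                    6                    4 -9223372036854775808
                   40                    6                    8
                    5                    9                    7
                    1                    6]
[59  3 28 29 26 11  3  7 32 34  5  7  6  4  5  1  4]
[57  6  6  8  8  4  6  4  4  4  6  3  8  6  8  3  3]
[84 90 88 89 88 92 89 91 89 89 87 90 91 88 90 93 92]
turn [ 0.000e+00 -2.000e-04  4.892e-01] shift(after turn) [0.3563 0.1549 0.0252] rows>= 7.8 10.3<string>:8: RuntimeWarning: invalid value encountered in cast
```

All five fobs are inside and well below the rim (max 60 mm). The tray and knob are in place. Next I close the cover.

```bash
for i in 1 2; do python3 -m crank '[{"tx":0,"ty":0,"tz":0,"ax":0,"ay":0,"az":0.047,"gripper":0.6},{"tx":0,"ty":0,"tz":0,"ax":0,"ay":0,"az":0.047,"gripper":0.6},{"tx":0,"ty":0,"tz":0,"ax":0,"ay":0,"az":0.047,"gripper":0.6},{"tx":0,"ty":0,"tz":0,"ax":0,"ay":0,"az":0.047,"gripper":0.6},{"tx":0,"ty":0,"tz":0,"ax":0,"ay":0,"az":0.047,"gripper":0.6}]' | grep pos; done
python3 -m crank '[{"tx":0,"ty":0,"tz":0,"ax":0,"ay":0,"az":0.019,"gripper":0.6},{"tx":0.0395,"ty":0.017,"tz":0,"ax":0,"ay":0,"az":0,"gripper":0.6},{"tx":0.0395,"ty":0.017,"tz":0,"ax":0,"ay":0,"az":0,"gripper":0.6},{"tx":0.0395,"ty":0.017,"tz":0,"ax":0,"ay":0,"az":0,"gripper":0.6},{"tx":0.0395,"ty":0.017,"tz":0,"ax":0,"ay":0,"az":0,"gripper":0.6}]' | grep pos
python3 -m crank '[{"tx":0.0395,"ty":0.017,"tz":0,"ax":0,"ay":0,"az":0,"gripper":0.6},{"tx":0.0395,"ty":0.017,"tz":0,"ax":0,"ay":0,"az":0,"gripper":0.6},{"tx":0.0395,"ty":0.017,"tz":0,"ax":0,"ay":0,"az":0,"gripper":0.6},{"tx":0.0395,"ty":0.017,"tz":0,"ax":0,"ay":0,"az":0,"gripper":0.6},{"tx":0.0395,"ty":0.017,"tz":0,"ax":0,"ay":0,"az":0,"gripper":0.6}]' | grep pos
python3 -m crank '[{"tx":0,"ty":0,"tz":0,"ax":0,"ay":0,"az":0,"gripper":0.6},{"tx":0,"ty":0,"tz":0,"ax":0,"ay":0,"az":0,"gripper":0.6},{"tx":0,"ty":0,"tz":0,"ax":0,"ay":0,"az":0,"gripper":0.6},{"tx":0,"ty":0,"tz":0,"ax":0,"ay":0,"az":0,"gripper":0.6},{"tx":0,"ty":0,"tz":0,"ax":0,"ay":0,"az":0,"gripper":0.6}]' | grep pos
python3 -c "
from h import *
st();rel([605.5,-10.4,127],Rd(0))"
```

```text
ee_pos: [449.7, -366.1, 203.0]
ee_pos: [449.7, -366.1, 203.0]
ee_pos: [517.7, -206.9, 203.2]
ee_pos: [602.6, -9.5, 203.1]
ee_pos: [602.9, -12.7, 205.5]
t 53.9 pos [602.9 -12.7 205.5] F [-0.2 -0.2 -0.4] w 55.7 gf 0.0 q [-0.21  0.38  1.45 -0.    1.31 -0.2 ]
turn [-0.0002  0.     -0.0004] shift(after turn) [0.0023 0.0026 0.0785] rows>= 1.6 0.0
```

```bash
python3 -m crank '[{"tx":0.002,"ty":0.0026,"tz":0.02,"ax":0,"ay":0,"az":0,"gripper":0.6},{"tx":0,"ty":0,"tz":0.03,"ax":0,"ay":0,"az":0,"gripper":0.6},{"tx":0,"ty":0,"tz":0.022,"ax":0,"ay":0,"az":0,"gripper":0.6},{"tx":0,"ty":0,"tz":0.006,"ax":0,"ay":0,"az":0,"gripper":0.6},{"tx":0,"ty":0,"tz":0,"ax":0,"ay":0,"az":0,"gripper":0.6}]' | grep -E "pos|ft"
for i in 1 2; do python3 -m crank '[{"tx":0,"ty":0,"tz":0,"ax":0,"ay":0,"az":0,"gripper":0},{"tx":0,"ty":0,"tz":0,"ax":0,"ay":0,"az":0,"gripper":0},{"tx":0,"ty":0,"tz":0,"ax":0,"ay":0,"az":0,"gripper":0},{"tx":0,"ty":0,"tz":0,"ax":0,"ay":0,"az":0,"gripper":0},{"tx":0,"ty":0,"tz":0,"ax":0,"ay":0,"az":0,"gripper":0}]' | grep -E "pos|ft|wid|gri"; done
python3 -m crank '[{"tx":0,"ty":-0.01,"tz":0,"ax":0,"ay":0,"az":0,"gripper":0},{"tx":0,"ty":-0.02,"tz":0,"ax":0,"ay":0,"az":0,"gripper":0},{"tx":0,"ty":-0.025,"tz":0,"ax":0,"ay":0,"az":0,"gripper":0},{"tx":0,"ty":-0.025,"tz":0,"ax":0,"ay":0,"az":0,"gripper":0},{"tx":0,"ty":-0.025,"tz":0,"ax":0,"ay":0,"az":0,"gripper":0}]' | grep -E "pos|ft|wid"
python3 -m crank '[{"tx":0,"ty":-0.02,"tz":0,"ax":0,"ay":0,"az":0,"gripper":0},{"tx":0,"ty":-0.02,"tz":0,"ax":0,"ay":0,"az":0,"gripper":0},{"tx":0,"ty":-0.012,"tz":0,"ax":0,"ay":0,"az":0,"gripper":0},{"tx":0,"ty":-0.004,"tz":0,"ax":0,"ay":0,"az":0,"gripper":0},{"tx":0,"ty":0,"tz":0,"ax":0,"ay":0,"az":0,"gripper":0}]' | grep -E "pos|ft|wid"
python3 -m crank '[{"tx":0,"ty":-0.002,"tz":0,"ax":0,"ay":0,"az":0,"gripper":0},{"tx":0,"ty":-0.001,"tz":0,"ax":0,"ay":0,"az":0,"gripper":0},{"tx":0,"ty":0,"tz":0,"ax":0,"ay":0,"az":0,"gripper":0},{"tx":0,"ty":0,"tz":0,"ax":0,"ay":0,"az":0,"gripper":0},{"tx":0,"ty":0,"tz":0,"ax":0,"ay":0,"az":0,"gripper":0}]' | grep -E "pos|ft|wid"
```

```text
ee_pos: [605.3, -10.0, 127.0]
ft_force: [-0.6, -0.1, -0.0]
ee_pos: [606.1, -9.4, 128.1]
ft_force: [-0.1, -0.2, 0.3]
width: 20.2
gripper_force: 0.0
ee_pos: [606.0, -9.4, 127.9]
ft_force: [-0.9, -0.1, 4.2]
width: 16.0
gripper_force: 30.0
ee_pos: [500.3, -9.3, 127.9]
ft_force: [3.8, 0.4, 3.2]
width: 16.0
ee_pos: [446.0, -9.3, 127.9]
ft_force: [6.1, 2.7, -0.1]
width: 15.7
ee_pos: [445.9, -9.4, 127.9]
ft_force: [15.5, 4.0, -7.4]
width: 16.4
```

```bash
python3 -m crank '[{"tx":0,"ty":0.001,"tz":0,"ax":0,"ay":0,"az":0,"gripper":0},{"tx":0,"ty":0,"tz":0,"ax":0,"ay":0,"az":0,"gripper":0.6},{"tx":0,"ty":0,"tz":0,"ax":0,"ay":0,"az":0,"gripper":0.6},{"tx":0,"ty":0,"tz":0,"ax":0,"ay":0,"az":0,"gripper":0.6},{"tx":0,"ty":0,"tz":0,"ax":0,"ay":0,"az":0,"gripper":0.6}]' | grep -E "pos|ft|wid"
python3 -m crank '[{"tx":0,"ty":0,"tz":-0.02,"ax":0,"ay":0,"az":0,"gripper":0.6},{"tx":0,"ty":0,"tz":-0.04,"ax":0,"ay":0,"az":0,"gripper":0.6},{"tx":0,"ty":0,"tz":-0.04,"ax":0,"ay":0,"az":0,"gripper":0.6},{"tx":0.04,"ty":0,"tz":0,"ax":0,"ay":0,"az":0,"gripper":0.6},{"tx":0.045,"ty":0,"tz":0,"ax":0,"ay":0,"az":0,"gripper":0.6}]' | grep -E "pos|ft|wid"
for i in 1 2; do python3 -m crank '[{"tx":0.045,"ty":0,"tz":0,"ax":0,"ay":0,"az":0,"gripper":0.6},{"tx":0.045,"ty":0,"tz":0,"ax":0,"ay":0,"az":0,"gripper":0.6},{"tx":0.03,"ty":0,"tz":0,"ax":0,"ay":0,"az":0,"gripper":0.6},{"tx":0,"ty":0,"tz":0,"ax":0,"ay":0,"az":0,"gripper":0.6},{"tx":0,"ty":0,"tz":0,"ax":0,"ay":0,"az":0,"gripper":0.6}]' | grep -E "pos"; done
python3 -c "
from h import *
p,P=cloud('top','t15');z=P[...,2];st()
print('grip',rect(box((z>125)&(z<140),240,300,240,275),P),'knob',rect(box((z>58)&(z<85),335,375,165,215),P),'trayback',rect(box((z>85)&(z<105),380,420,220,290),P),'walls',rect(box((z>32)&(z<105),325,412,215,290),P),'tin',np.nanmedian(z[138:144,318:326]))"
```

```text
ee_pos: [442.3, -9.5, 127.4]
ft_force: [-0.0, -0.3, 0.3]
width: 43.2
ee_pos: [443.8, 75.0, 229.2]
ft_force: [0.2, 0.3, -0.7]
width: 55.8
ee_pos: [442.3, 195.7, 227.4]
ee_pos: [442.8, 314.3, 227.3]
t 59.0 pos [442.9 313.9 227.4] F [ 0.2 -0.1  0.2] w 55.7 gf 0.0 q [ 0.41  0.26  1.57 -0.    1.31  0.41]
grip (array([445.6, -10.6]), array([87.6, 16. ]), 89.2, 210) knob (array([ 638.9, -260.1]), array([58.8, 59.8]), 44.0, 360) trayback (array([ 451.5, -368. ]), array([ 17.5, 128.5]), 88.2, 327) walls (array([ 453.8, -281.6]), array([190.3, 130.2]), 88.0, 753) tin 70.36501997727828
```

Everything is as required: the grip is back at 445.6 (shut), and the knob and tray are in place.

```bash
python3 -c "
from cell import *
print(job_done())"
```

```text
the job is handed in; nothing more can be done
None
```

I've handed in the job at about 59 s of the 210 s allowed: the knob stands on the mat, all five fish fobs are in the key box, the tray is back in place within about 1 mm, and the cover is fully shut.

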